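# Fetch the rear drilling template, show it to the camera and rack it

### The arm

A 7-joint arm with a two-finger parallel gripper is mounted at the origin on the work surface. World frame = base frame: x ahead of the robot, y to its left, z up, the work surface at z = 0. Lengths are in mm, angles in rad, forces in N, time in s.
With the tool pointing down it reaches from about 425 to 875 mm from the base axis. Payload 4.7 kg.
Tool frame: the origin (TCP) lies between the finger pads; the fingertips stand 8 mm ahead of it and the grasp point (between the pads) lies 11 mm behind it; z points along the fingers, y is the line along which they close (so a half turn about z gives the same grasp; the last joint's range is limited). The gripper opens to 87 mm and grips with 3 to 60 N. Pads are 19 mm wide; open, the fingers measure 117 mm over their backs; the gripper's body (75 mm by 190 mm) begins 51 mm behind the grasp point.
Start: joints at [1.361, 0.321, -0.07, 1.45, 0.023, 1.371, -0.057], TCP at [144.237, -633.814, 230.587] pointing down, gripper open.
Joint ranges: [-2.86, 2.86], [-0.3, 2.09], [-1.38, 1.24], [0.06, 2.45], [-1.56, 4.7], [0.09, 2.05], [-2.69, 2.69]. Speed limits (rad/s): [2.57, 2.57, 3.14, 3.14, 3.14, 3.14, 3.14].

### API

Orientations are given as a rotation vector (axis times angle).
In Python, from station import arm gives the robot as it stands.
- The arm moves only by the tool drive_tool, never from a script. Its argument "commands" is one flat list of numbers, 7 for each row, row after row: the turn, a rotation vector about the tool's x, y, z in units of 30 degrees (1.0 is 30 degrees), then the shift along the tool's x, y, z in units of 0.25 m (1.0 is 0.25 m), then the opening in per cent of the stroke, from 0 (shut) to 100 (fully open). A call has 1 to 12 rows; each row is the pose to reach, as a shift and turn from the pose commanded when the call began, along the tool's axes at that moment; what a row does not reach only later rows make up. A row lasts 1/12 s, in which the tool goes at most 41.7 mm and 7.16 degrees, less where a joint would pass 70% of its speed; a pose out of reach is approached as far as the arm can. A call with a number of a shift or a turn outside -1 to 1 is refused whole. A call with a gripper value outside its range is refused whole. The fingers move at their own pace and stop on an object; the grip force is fixed at half the most. Time passes only in rows, so rows that repeat a pose let the fingers close. It gives the time, the measured TCP pose, the force, the opening and the grip force at its end, in the units of the state.
- arm.get_obs(): the state, without advancing time (a new reading comes with each control period).
- arm.capture(name): name is "scene" or "top" or "wrist"; returns a dict with "image" (400x640x3 uint8, red, green, blue), "range_z" (400x640 float32, mm along the optical axis (not along the pixel's ray), 0 where there is no reading), "K" (3x3 intrinsics, pixels), "position" and "orientation" of the camera in the world. Camera axes: x right, y up, looking along -z (the intrinsics and any distortion apply to the point x, -y, -z); pixel columns grow to the right and rows downward; lengths in mm; the calibration is good to about 2 mm. The wrist camera is an equidistant fisheye: a pixel r from the principal point sees the ray r / f radians off the axis. A picture is of the moment at which its call begins.
- arm.close_job(): hands the job in; it is judged then, once.
Trained networks look in a picture, given as the dict that the camera call returned (one of the last four; its "shot" number tells which), for a name from the list of things; names that differ only in an ending like _2 or _b are one class to them, and where a whole thing is asked for, a point or a joint stands for the part that bears it (a point fixed in the world has none). Each returns a list of dicts, best first, with "conf" (0 to 1); they miss things now and then, are a little off and sometimes report something else, mostly with a low value. They report only what shows in the picture. A call takes as long as a camera call.
- arm.look_for(picture, label): "at" ([x, y, z] in mm, in the coordinates of the camera as it stood for that picture, good to about 4 mm: the middle of the surface that is visible of it).
The state is a dict: "time": time; "q": joint angles; "joint_velocities": joint speeds; "effort": joint torques, N m; "position": TCP position; "orientation": TCP orientation; "wrist_force": force on the tool from outside, world axes, zero at the start; "moment": the same for the moment, N m; "finger_gap": finger opening in mm; "finger_force": force on a finger pad.
Only numpy, scipy, OpenCV 4.12 (cv2) and the standard library are available. Lean on these libraries where they do the work, as an engineer would, in place of code of your own. Each camera call takes 0.05 s, during which the arm holds its last target. There are 200 camera calls.

### The job

The red drilling template hangs at the very back of the crowded hook on the red upright. Move the templates in front of it to the spare hook on the green upright, then take the red one off and hold it upright and still before the inspection camera, at the marked viewing pose with its face square to the lens, for two seconds. Finally stand the red template upright in the slot of the wooden rack and hang the other templates back on the hook with the red upright, leaving the other things on the bench where they are.

Things in the scene. Friction and masses are not known exactly. Their poses are not given: they have to be found in the camera images.
- red_center (a point): centre of the red drilling template, a loose flat plate of 0.25 kg hanging nearest to the upright, behind all others. 10 mm thick (x), 90 wide (y), 182 tall (z, up). From its lower edge up: solid plate 0 to 80 mm; window 52 mm wide, 80 to 122 mm, for the prongs; full-width top bar 122 to 132 mm, which rests on the prongs; black grip tab 132 to 182 mm. The centre is at 91 mm
- red_tab (a point): middle of the red template's black grip tab (30 mm wide along y, 10 mm thick, 50 mm tall), 66 mm above the template's centre; all templates have the same tab
- blue_center (a point): centre of the blue template, same shape and size as the red one, with the same black tab 66 mm above the centre; hangs in front of the red one at the start, in any order with the others, about 40 mm apart from middle to middle (80 mm where one is missing); may be absent (None)
- yellow_center (a point): centre of the yellow template, same shape and size as the red one, with the same black tab 66 mm above the centre; hangs in front of the red one at the start, in any order with the others, about 40 mm apart from middle to middle (80 mm where one is missing); may be absent (None)
- white_center (a point): centre of the white template, same shape and size as the red one, with the same black tab 66 mm above the centre; hangs in front of the red one at the start, in any order with the others, about 40 mm apart from middle to middle (80 mm where one is missing); may be absent (None)
- home_hook: fixed hook stand with a red upright 50 mm wide; base plate 90 x 100 x 12 mm. Origin on the table under the prongs' root, at the upright's front face. Two parallel steel prongs 8 mm thick, at y = +12 and -12 mm, run level from x = 0 to x = -185 mm (-x is the open end, towards the robot), then turn up to tips ending at x = -199 mm, 208 mm above the table
- spare_hook: fixed hook stand with a green upright 50 mm wide; base plate 90 x 100 x 12 mm. Origin on the table under the prongs' root, at the upright's front face. Two parallel steel prongs 8 mm thick, at y = +12 and -12 mm, run level from x = 0 to x = -185 mm (-x is the open end, towards the robot), then turn up to tips ending at x = -199 mm, 208 mm above the table
- home_hook_prongs (a point): middle of the home (red) hook's prongs, 100 mm from the root, at the height of their top, 194 mm above the table. A hanging template has its centre 31 mm below this height, its faces square to the prongs, and 10 mm of play to either side. It must be raised 15 to 33 mm (24 is the middle) to pass over the upturned tips with the prongs in its window
- spare_hook_prongs (a point): the same point of the spare (green) hook, empty at the start; both hooks are alike
- view_mark (a point): marked viewing pose: where the red template's centre is to be held, 190 mm above the table, over the yellow line on the black base plate (8 mm high) of the fixed inspection stand. x points to the camera's lens, 90 mm away; the template is held upright, its faces square to x (either face to the lens). The camera and its post, 50 mm wide and 215 mm tall, stand on the +x side only; the other sides are open.
- slot (a point): middle of the slot's floor in the loose wooden rack (1.5 kg, 110 x 130 mm, 63 mm tall), 12 mm above the rack's underside. The slot runs along y: 110 mm long between its end blocks, 18 mm wide (x), about 38 mm deep, with a flared mouth up to 51 mm above the floor. The red template stands in it upright, lower edge on the floor, its centre then 91 mm above this point, its faces across x.
- tape_mid (a point): bystander: roll of blue tape lying flat, 90 mm across, 25 mm tall; point at its middle
- driver_grip (a point): bystander: screwdriver 180 mm long lying on the table between the hooks; point on its handle
- spanner_grip (a point): bystander: spanner 170 mm long lying on the table; point on its shank
- mug_rim (a point): bystander: white mug, 80 mm wide, 90 mm tall; point at the centre of its mouth
- jar_mid (a point): bystander: jar 72 mm wide, 100 mm tall; point at its middle

How it is judged:
By the outcome, as a careful person would: the job done as asked, in the order asked, and still so for the second after the job is handed in, with the robot touching nothing.
Of blue, yellow, white only 2 to 3 are there at a start; the rules pass over those that are not, and their reading is None.
At some moment in a run one of rack may be knocked a few centimetres aside while the robot is not near it.
It also fails if it takes over 210 s, if anything falls off the work surface, if the arm or the gripper's body presses on something with over 40 N, if the wrist force passes 120 N, or if a joint passes its speed limit or range.

## Working session

There is one attempt and no reset: what is moved stays moved. The work goes in short steps, Python scripts to look and compute and a tool call to move; the robot and the scene stay as the last step left them, time stands still between calls to the robot, and variables do not carry over. Pictures are saved under pics/ and viewed, at most 14 in all, crops included, and the job is handed in when it is done.

Besides the shell and the picture viewer there is one more tool, called after "Request:" as name(argument=value, ...) on one line, values as JSON. drive_tool: Moves the arm, as the interface text tells. Shifts and turns lie within -1 to 1; 1 stands for 0.25 m of shift or 30 degrees of turn. Its arguments: {"type":"object","properties":{"commands":{"type":"array"}},"required":["commands"]}

```bash
ls; mkdir -p pics
cat > h.py <<'E'
import numpy as np, cv2
from scipy.spatial.transform import Rotation as R
from station import arm
def cap(n,save=None):
    c=arm.capture(n)
    if save: cv2.imwrite('pics/'+save,c['image'][:,:,::-1])
    return c
def rot(o):
    o=np.asarray(o,float)
    return R.from_rotvec(o).as_matrix() if o.shape==(3,) else (R.from_quat(o).as_matrix() if o.shape==(4,) else o)
def world(c,p): return rot(c['orientation'])@np.asarray(p)+np.asarray(c['position'])
def cloud(c):
    K=c['K'];z=c['range_z'].astype(float);v,u=np.mgrid[:z.shape[0],:z.shape[1]]
    P=np.stack([(u-K[0,2])/K[0,0]*z,-(v-K[1,2])/K[1,1]*z,-z],-1)
    return P@rot(c['orientation']).T+np.asarray(c['position'])
def find(c,l,k=2): return [(round(d['conf'],2),np.round(world(c,d['at']),0).tolist()) for d in arm.look_for(c,l)[:k]]
E
python3 - <<'E'
from h import *
for n in ['scene','top']:
    c=cap(n,n+'0.png'); print(n,c['K'].tolist(),c['position'],c['orientation'],[k for k in c])
    for l in ['red_center','red_tab','blue_center','yellow_center','white_center','home_hook','spare_hook','home_hook_prongs','spare_hook_prongs','view_mark','slot','tape_mid','driver_grip','spanner_grip','mug_rim','jar_mid']:
        print(l,find(c,l))
print(arm.get_obs())
E
```

```text
pics
scene [[440.78779381117215, 0.0, 317.6950330761173], [0.0, 440.78779381117215, 197.57430025352105], [0.0, 0.0, 1.0]] [1253.80228153  426.08730178 1126.32371703] [0.39733618 0.73086414 1.99725763] ['image', 'range_z', 'K', 'position', 'orientation', 'shot']
red_center [(0.73, [639.0, -121.0, 162.0]), (0.45, [360.0, -158.0, 4.0])]
red_tab [(0.62, [560.0, -116.0, 176.0]), (0.61, [637.0, -125.0, 161.0])]
blue_center [(0.67, [560.0, -118.0, 179.0])]
yellow_center [(0.63, [518.0, -115.0, 185.0])]
white_center [(0.74, [609.0, -126.0, 195.0])]
home_hook [(0.83, [702.0, -127.0, 68.0])]
spare_hook [(0.65, [676.0, 137.0, 87.0])]
home_hook_prongs [(0.87, [699.0, -121.0, 70.0]), (0.71, [572.0, 5.0, 23.0])]
spare_hook_prongs [(0.76, [675.0, 141.0, 85.0])]
view_mark [(0.82, [613.0, -330.0, 8.0])]
slot [(0.9, [486.0, 338.0, 38.0])]
tape_mid [(0.59, [383.0, 30.0, 22.0])]
driver_grip [(0.65, [574.0, 4.0, 21.0]), (0.63, [730.0, 286.0, 53.0])]
spanner_grip [(0.76, [363.0, -157.0, 5.0]), (0.17, [638.0, -125.0, 161.0])]
mug_rim [(0.74, [607.0, -128.0, 193.0]), (0.66, [704.0, -124.0, 70.0])]
jar_mid [
[... 1080 characters left out ...]
.7, 'q': array([ 1.36108396,  0.32097683, -0.07009855,  1.45047778,  0.02258342,
        1.37083388, -0.05693137]), 'joint_velocities': array([ 0.00144616,  0.00054384,  0.00011058, -0.00074178,  0.00014428,
        0.00040218,  0.00086008]), 'effort': array([-5.14419116e-04, -4.91092122e+01, -4.03202148e-01, -3.12769067e+01,
       -6.36699353e-02,  3.34709091e-02, -5.66517127e-07]), 'position': array([ 144.25072226, -633.8092937 ,  230.61273711]), 'orientation': array([ 3.12185218e+00,  3.50792526e-01, -2.97842495e-05]), 'wrist_force': array([ 0.43585292, -0.56476243,  1.05653872]), 'moment': array([0.01508319, 0.01838952, 0.02258794]), 'finger_force': 0.0, 'finger_gap': 87.06772258663139}
```

View pics/top0.png

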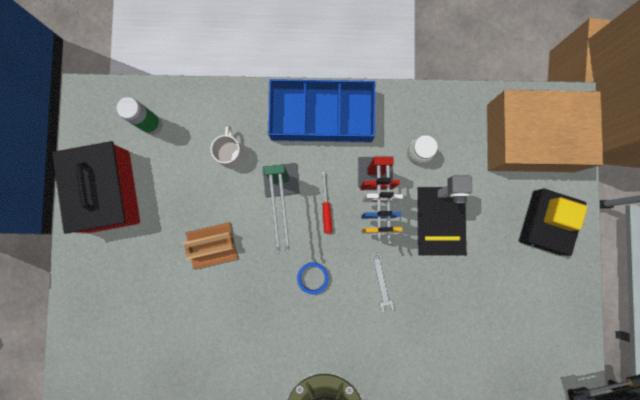

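View pics/scene0.png

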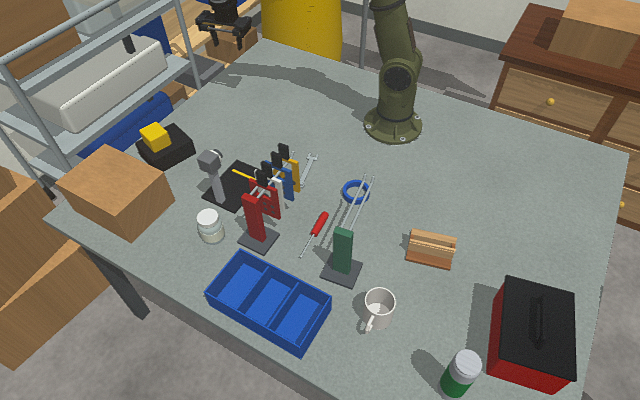

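Run:
```python
from h import *
c=cap('top');P=cloud(c)
np.savez('top.npz',P=P,im=c['image'])
# check table plane
z=P[...,2];m=(c['range_z']>0)
print('table z median',np.median(z[m&(abs(z)<15)]))
# tops of tabs: points z>190 home region
def reg(x0,x1,y0,y1,z0,z1): return m&(P[...,0]>x0)&(P[...,0]<x1)&(P[...,1]>y0)&(P[...,1]<y1)&(z>z0)&(z<z1)
hsv=cv2.cvtColor(c['image'],cv2.COLOR_RGB2HSV)
for nm,r in dict(tabs=(460,660,-190,-60,225,260),prongsH=(460,700,-190,-60,185,205),sp=(430,800,60,200,180,215),upS=(500,800,60,200,215,500),upH=(640,800,-190,-60,215,500),view=(440,760,-400,-260,4,14),viewhi=(400,760,-420,-220,150,300),rack=(380,560,230,430,50,80),baseS=(400,850,40,230,8,18)).items():
    k=reg(*r);Q=P[k]
    if len(Q)<5: print(nm,len(Q));continue
    print(nm,len(Q),Q.min(0).round(),Q.max(0).round(),Q.mean(0).round(1))
    rect=cv2.minAreaRect(Q[:,:2].astype(np.float32)); print('   ',np.round(rect[0],1),np.round(rect[1],1),round(rect[2],1))
```

```text
table z median -0.05097604137563394
tabs 280 [ 510. -155.  225.] [ 638. -119.  259.] [ 576.6 -137.4  250.2]
    [ 574.3 -139. ] [128.2  34.2] 2.6
prongsH 842 [ 481. -185.  185.] [699. -89. 205.] [ 599.9 -137.2  197.9]
    [ 590.1 -137.9] [217.7  93.3] 2.5
sp 686 [453.  96. 180.] [674. 161. 210.] [582.7 126.3 195.4]
    [563.1 128.9] [220.9  50. ] 4.6
upS 0
upH 0
view 2729 [ 440. -400.    4.] [ 758. -260.   14.] [ 545.3 -327.6    8.2]
    [ 599.2 -330.2] [317.3 139.4] 0.1
viewhi 583 [ 586. -358.  169.] [ 652. -306.  222.] [ 621.6 -327.9  208. ]
    [ 619.  -332.5] [65.8 51.8] 0.4
rack 514 [429. 264.  50.] [503. 401.  71.] [466.7 331.7  59.4]
    [466.4 332.1] [ 48.  131.5] 14.1
baseS 676 [413.  40.   8.] [849. 229.  18.] [680.7 121.9  11.7]
    [631.9 134.8] [184.8 436. ] 89.3
```

The top view shows the green hook at about (275,205), the red hook at (382,195) with red, white, blue and yellow templates from back to front. The rack is at (212,245), the view plate at (442,220) with its line at (442,238), and the driver between the hooks. All three extra templates are present. Next I'll fit the poses precisely.

```bash
cat > fit.py <<'E'
from h import *
def fits(c):
    P=cloud(c);m=c['range_z']>0;z=P[...,2];hsv=cv2.cvtColor(c['image'],cv2.COLOR_RGB2HSV).astype(int)
    def reg(x0,x1,y0,y1,z0,z1): return m&(P[...,0]>x0)&(P[...,0]<x1)&(P[...,1]>y0)&(P[...,1]<y1)&(z>z0)&(z<z1)
    return P,hsv,reg
E
python3 - <<'E'
from fit import *
c=cap('top');P,hsv,reg=fits(c);z=P[...,2]
def line(k,n):
    Q=P[k];a,b=np.polyfit(Q[:,0],Q[:,1],1);print(n,len(Q),'slope deg',np.degrees(np.arctan(a)).round(2),'y@540',round(a*540+b,1),Q.min(0).round(),Q.max(0).round(),'z',np.median(Q[:,2]).round(1));return a,b
k=reg(470,650,90,170,183,203); a,b=line(k,'spare all')
r=P[...,1]-(a*P[...,0]+b)
line(k&(r>4),'spareL');line(k&(r<-4),'spareR')
print('tips S',P[reg(430,475,90,170,196,225)].round(0).tolist()[:14])
# uprights
for nm,x0,x1,y0,y1,hue in [('S',620,720,80,180,(60,90)),('H',640,740,-180,-80,None)]:
    k=reg(x0,x1,y0,y1,120,300)
    k&= ((hsv[...,0]>60)&(hsv[...,0]<90)&(hsv[...,1]>100)) if nm=='S' else (((hsv[...,0]<8)|(hsv[...,0]>172))&(hsv[...,1]>130)&(P[...,0]>655))
    Q=P[k];print('upright',nm,len(Q),Q.min(0).round(),Q.max(0).round(),np.round(cv2.minAreaRect(Q[:,:2].astype(np.float32)),1) if 0 else cv2.minAreaRect(Q[:,:2].astype(np.float32)))
# home tabs
k=reg(480,660,-190,-60,240,265);Q=P[k]
for x0,x1 in [(495,530),(535,572),(575,612),(616,655)]:
    q=Q[(Q[:,0]>x0)&(Q[:,0]<x1)];print('tab',len(q),q.mean(0).round(1),((q.min(0)+q.max(0))/2).round(1),np.ptp(q,axis=0).round(1))
k=reg(480,660,-190,-60,194,212);Q=P[k]
for x0,x1 in [(495,530),(535,572),(575,612),(616,655)]:
    q=Q[(Q[:,0]>x0)&(Q[:,0]<x1)];rr=cv2.minAreaRect(q[:,:2].astype(np.float32));print('bar',len(q),np.median(q,0).round(1),((q.min(0)+q.max(0))/2).round(1),np.round(rr[1],1),round(rr[2],1), 'slope', np.degrees(np.polyfit(q[:,1],q[:,0],1)[0]).round(2))
# yellow line
k=reg(440,640,-400,-240,0,20)&(hsv[...,0]>20)&(hsv[...,0]<35)&(hsv[...,1]>120);q=P[k];print('yline',len(q),q.mean(0).round(1),cv2.minAreaRect(q[:,:2].astype(np.float32)),'slope',np.degrees(np.polyfit(q[:,1],q[:,0],1)[0]))
k=reg(440,720,-420,-250,3,13)&(hsv[...,2]<60);q=P[k];print('vplate',len(q),cv2.minAreaRect(q[:,:2].astype(np.float32)))
k=reg(560,720,-400,-250,185,240);q=P[k];print('cam',len(q),q.min(0).round(),q.max(0).round(),cv2.minAreaRect(q[:,:2].astype(np.float32)))
k=reg(380,560,230,430,45,75);q=P[k];print('rack',cv2.minAreaRect(q[:,:2].astype(np.float32)))
k=reg(380,560,230,430,8,40);q=P[k];print('rackfloor',len(q),q.mean(0))
E
python3 - <<'E'
import cv2
i=cv2.imread('pics/top0.png');cv2.imwrite('pics/crop1.png',cv2.resize(i[140:280,170:480],None,fx=2.55,fy=2.55,interpolation=cv2.INTER_CUBIC))
E
```

```text
spare all 458 slope deg 7.9 y@540 120.7 [470.  97. 183.] [649. 160. 199.] z 192.8
spareL 227 slope deg 7.69 y@540 133.0 [472. 122. 183.] [649. 160. 199.] z 192.9
spareR 231 slope deg 7.46 y@540 108.8 [470.  97. 186.] [649. 126. 199.] z 192.8
tips S [[472.0, 124.0, 197.0], [467.0, 126.0, 198.0], [467.0, 122.0, 196.0], [468.0, 101.0, 200.0], [468.0, 99.0, 204.0], [468.0, 97.0, 196.0], [465.0, 124.0, 198.0], [465.0, 121.0, 197.0], [465.0, 101.0, 198.0], [465.0, 99.0, 203.0], [465.0, 96.0, 202.0], [462.0, 126.0, 198.0], [463.0, 123.0, 205.0], [463.0, 121.0, 201.0]]
upright S 137 [650. 112. 125.] [671. 159. 205.] ((661.04150390625, 134.98667907714844), (19.998031616210938, 46.222816467285156), 6.592625617980957)
upright H 217 [ 677. -162.  121.] [ 699. -113.  207.] ((688.3106689453125, -137.74273681640625), (21.258235931396484, 48.95418167114258), 0.746683657169342)
tab 63 [ 515.2 -139.   253.1] [ 514.9 -139.7  251.2] [10.2 30.3 17.6]
tab 55 [ 554.1 -137.2  252.9] [ 553.5 -137.5  249.6] [ 9.5 29.5 16.3]
tab 65 [ 599.  -139.9  252.2] [ 599.5 -140.4  250.1] [10.5 28.4 17.3]
tab 64 [ 633.1 -
[... 273 characters left out ...]
[88.1 30.2] 85.2 slope 1.21
bar 128 [ 632.2 -132.   203.2] [ 635.3 -134.5  202.5] [35.6 90.6] 1.3 slope -2.13
yline 179 [ 498.8 -336.     8.4] ((498.80316162109375, -335.8695068359375), (11.644770622253418, 105.33518981933594), 0.9097631573677063) slope -0.8570055928033387
vplate 2351 ((548.2486572265625, -334.5291748046875), (192.51052856445312, 138.22755432128906), 0.3120538890361786)
cam 540 [ 587. -358.  185.] [ 652. -307.  221.] ((619.446044921875, -332.1091003417969), (65.23929595947266, 50.89728546142578), 0.14148825407028198)
rack ((466.4998779296875, 332.148193359375), (48.08345031738281, 131.0361785888672), 14.149251937866211)
rackfloor 1085 [465.0263222  331.14239581  13.01359122]
```

View pics/crop1.png

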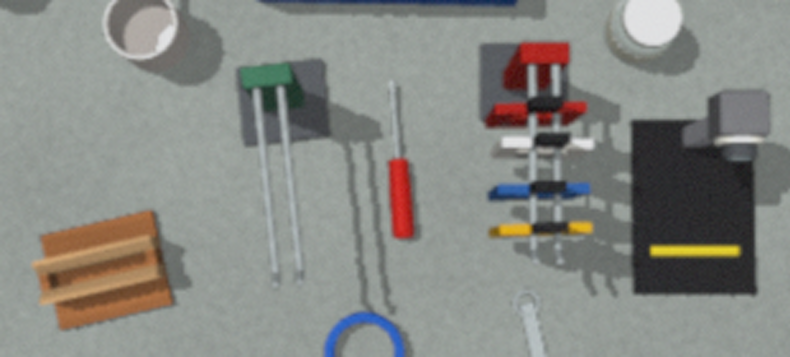

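The crop confirms it: green prong tips near (285,280), red prong tips near (545,258), and the white plate turned slightly the opposite way to the others. Next: fit the home prongs and write a planner helper.

```bash
cat > plan.py <<'E'
from h import *
HOME=dict(o=(678.,-137.8),th=2.0); SPARE=dict(o=(651.1,135.0),th=7.6)
def hk(h,dx,dy=0):
    t=np.radians(h['th']);return h['o'][0]+dx*np.cos(t)-dy*np.sin(t),h['o'][1]+dx*np.sin(t)+dy*np.cos(t)
def inv(h,x,y):
    t=np.radians(h['th']);x-=h['o'][0];y-=h['o'][1];return x*np.cos(t)+y*np.sin(t),-x*np.sin(t)+y*np.cos(t)
def RT(th):
    t=np.radians(th);c,s=np.cos(t),np.sin(t);return np.array([[c,s,0],[s,-c,0],[0,0,-1.]])
def plan(wps,start=None):
    """wps: (x,y,z,yaw,grip,rows) TCP targets; prints tool-frame rows"""
    o=arm.get_obs();p0=np.array(o['position']);R0=rot(o['orientation'])
    th0=np.degrees(np.arctan2(R0[1,0],R0[0,0]));prev=np.array([*p0,th0]);rows=[];warn=''
    for *w,g,n in wps:
        w=np.array(w,float);last=prev
        for i in range(1,n+1):
            f=i/n;f=f*f*(3-2*f) if n>3 else f
            q=prev+(w-prev)*f
            if np.linalg.norm((q-last)[:3])>41 or abs(q[3]-last[3])>7: warn+=' FAST%d'%len(rows)
            last=q
            t=R.from_matrix(R0.T@RT(q[3])).as_rotvec(degrees=True)/30
            r=[*np.round(t,3),*np.round(R0.T@(q[:3]-p0)/250,3)]
            if max(map(abs,r))>1: warn+=' RANGE%d'%len(rows)
            rows.append(r+[g])
        prev=w
    print('t',round(float(o['time']),2),'from',p0.round(1),round(th0,2),'rows',len(rows),warn)
    print(', '.join('%g'%(v+0) for r in rows for v in r))
E
python3 - <<'E'
from fit import *
from plan import *
c=cap('top');P,hsv,reg=fits(c)
k=reg(478,668,-175,-100,186,197)&(hsv[...,1]<70)&(hsv[...,2]>90)
Q=P[k];l=Q[Q[:,1]>-137];r=Q[Q[:,1]<-137]
for q in (Q,l,r): a,b=np.polyfit(q[:,0],q[:,1],1);print(len(q),np.degrees(np.arctan(a)).round(2),'y@500,580,670',np.round(a*np.array([500,580,670])+b,1))
t=reg(470,500,-175,-100,196,215);print('tips',P[t].round(0).tolist()[:12])
plan([(330,-390,300,5,100,12)])
E
```

```text
279 0.91 y@500,580,670 [-140.2 -138.9 -137.5]
147 1.04 y@500,580,670 [-128.4 -127.  -125.3]
132 1.07 y@500,580,670 [-153.7 -152.2 -150.5]
tips [[499.0, -153.0, 196.0], [496.0, -128.0, 196.0], [497.0, -155.0, 196.0], [494.0, -128.0, 199.0], [491.0, -130.0, 201.0], [491.0, -133.0, 196.0], [492.0, -153.0, 200.0], [492.0, -155.0, 197.0], [489.0, -128.0, 200.0], [489.0, -129.0, 207.0], [489.0, -132.0, 202.0], [489.0, -152.0, 202.0]]
t 1.85 from [ 144.2 -633.8  230.6] 12.83 rows 12 
0, 0, 0.005, 0.019, -0.015, -0.005, 100, 0, 0, 0.019, 0.07, -0.058, -0.021, 100, 0, 0, 0.041, 0.147, -0.123, -0.043, 100, 0, 0, 0.068, 0.244, -0.204, -0.072, 100, 0, 0, 0.098, 0.354, -0.296, -0.104, 100, 0, 0, 0.13, 0.47, -0.393, -0.139, 100, 0, 0, 0.163, 0.587, -0.49, -0.173, 100, 0, 0, 0.193, 0.697, -0.582, -0.206, 100, 0, 0, 0.22, 0.794, -0.663, -0.234, 100, 0, 0, 0.242, 0.871, -0.728, -0.257, 100, 0, 0, 0.256, 0.922, -0.77, -0.272, 100, 0, 0, 0.261, 0.941, -0.786, -0.278, 100
```

Request:
drive_tool(commands=[0,0,0.02,0.07,-0.058,-0.021,100,0,0,0.05,0.18,-0.15,-0.05,100,0,0,0.09,0.32,-0.27,-0.1,100,0,0,0.13,0.47,-0.39,-0.14,100,0,0,0.17,0.61,-0.51,-0.18,100,0,0,0.21,0.75,-0.63,-0.22,100,0,0,0.24,0.86,-0.72,-0.26,100,0,0,0.261,0.941,-0.786,-0.278,100,0,0,0.261,0.941,-0.786,-0.278,100])

```text
time: 2.6
position: [336.9, -383.2, 302.8]
orientation: [3.137, 0.155, 0.008]
wrist_force: [0.2, 0.5, 1.2]
finger_gap: 87.2
finger_force: 0.0
```

```bash
sed -i 's/^HOME=.*;/HOME=dict(o=(678.,-137.8),th=1.2);/' plan.py
python3 - <<'E'
from plan import *
plan([(515,-139.3,290,1.2,100,10),(515,-139.3,290,1.2,100,2)])
E
```

```text
t 2.6 from [ 336.9 -383.2  302.8] 5.66 rows 12  FAST3 FAST4 FAST5 FAST6
0.002, -0.01, 0.004, 0.023, -0.025, 0.002, 100, 0.002, -0.01, 0.015, 0.084, -0.094, 0.006, 100, 0.002, -0.01, 0.032, 0.174, -0.195, 0.012, 100, 0.002, -0.01, 0.052, 0.283, -0.317, 0.019, 100, 0.002, -0.01, 0.074, 0.403, -0.45, 0.027, 100, 0.002, -0.01, 0.096, 0.522, -0.584, 0.035, 100, 0.002, -0.01, 0.117, 0.631, -0.706, 0.042, 100, 0.002, -0.01, 0.133, 0.721, -0.807, 0.049, 100, 0.002, -0.01, 0.145, 0.783, -0.875, 0.053, 100, 0.002, -0.01, 0.149, 0.805, -0.901, 0.054, 100, 0.002, -0.01, 0.149, 0.805, -0.901, 0.054, 100, 0.002, -0.01, 0.149, 0.805, -0.901, 0.054, 100
```

Run:
```python
from plan import *
for i in range(3):
    c=cap('wrist');o=arm.get_obs();print(o['position'].round(1),o['orientation'].round(3),o['joint_velocities'].round(3))
print(c['position'],c['K'])
plan([(515,-139.3,290,1.2,100,12)])
```

```text
[ 334.7 -385.6  302.1] [3.136 0.152 0.005] [ 0.043  0.031  0.079  0.003  0.052 -0.014  0.043]
[ 332.1 -388.3  301.2] [3.136e+00 1.450e-01 2.000e-03] [ 0.037  0.026  0.069  0.008  0.028 -0.007  0.013]
[ 330.1 -390.   300.4] [ 3.137  0.139 -0.   ] [ 0.026  0.02   0.044  0.006  0.009 -0.002  0.   ]
[ 405.40118907 -381.09889119  456.11507073] [[309.70691629   0.         314.25973255]
 [  0.         309.70691629 194.22782202]
 [  0.           0.           1.        ]]
t 2.75 from [ 330.1 -390.   300.4] 5.08 rows 12 
0.003, 0.001, 0.003, 0.016, -0.018, 0.001, 100, 0.003, 0.001, 0.01, 0.061, -0.069, 0.003, 100, 0.003, 0.001, 0.02, 0.129, -0.146, 0.006, 100, 0.003, 0.001, 0.034, 0.214, -0.242, 0.01, 100, 0.003, 0.001, 0.049, 0.311, -0.351, 0.015, 100, 0.003, 0.001, 0.065, 0.413, -0.467, 0.02, 100, 0.003, 0.001, 0.081, 0.515, -0.582, 0.025, 100, 0.003, 0.001, 0.096, 0.612, -0.691, 0.03, 100, 0.003, 0.001, 0.109, 0.697, -0.788, 0.034, 100, 0.003, 0.001, 0.12, 0.764, -0.864, 0.037, 100, 0.003, 0, 0.127, 0.809, -0.915, 0.039, 100, 0.003, 0, 0.129, 0.826, -0.933, 0.04, 100
```

```bash
python3 - <<'E'
s=open('plan.py').read()
s=s.replace("    th0=np.degrees","    import os,json\n    if os.path.exists('cmd.json'):\n        c=json.load(open('cmd.json'));d=np.linalg.norm(p0-c[:3]);print('cmd-meas',round(d,1), (p0-c[:3]).round(1));p0=np.array(c[:3]);R0=RT(c[3])\n    th0=np.degrees")
s=s.replace("    print('t',","    json.dump([float(v) for v in prev],open('cmd.json','w'))\n    print('t',")
s=s.replace("'from',p0.round(1)","'F',o['wrist_force'].round(1),'gap',round(float(o['finger_gap']),1),'from',p0.round(1)")
s=s.replace("'%g'%(v+0)","'%g'%round(v+0,3)")
open('plan.py','w').write(s)
import json;json.dump([330,-390,300,5],open('cmd.json','w'))
E
python3 - <<'E'
from plan import *
plan([(515,-139.3,290,1.2,100,11)])
E
```

```text
cmd-meas 0.4 [0.1 0.  0.4]
t 2.75 F [-0.2 -1.2 -0.8] gap 87.0 from [ 330 -390  300] 5.0 rows 11  FAST5
0, 0, 0.003, 0.019, -0.022, 0.001, 100, 0, 0, 0.011, 0.072, -0.081, 0.003, 100, 0, 0, 0.023, 0.151, -0.171, 0.007, 100, 0, 0, 0.038, 0.248, -0.281, 0.012, 100, 0, 0, 0.055, 0.356, -0.404, 0.017, 100, 0, 0, 0.072, 0.468, -0.531, 0.023, 100, 0, 0, 0.089, 0.577, -0.654, 0.028, 100, 0, 0, 0.104, 0.674, -0.764, 0.033, 100, 0, 0, 0.116, 0.753, -0.853, 0.037, 100, 0, 0, 0.124, 0.805, -0.913, 0.039, 100, 0, 0, 0.127, 0.825, -0.934, 0.04, 100
```

Request:
drive_tool(commands=[0,0,0.003,0.019,-0.022,0.001,100,0,0,0.011,0.072,-0.081,0.003,100,0,0,0.023,0.151,-0.171,0.007,100,0,0,0.038,0.248,-0.281,0.012,100,0,0,0.055,0.356,-0.404,0.017,100,0,0,0.072,0.468,-0.531,0.023,100,0,0,0.089,0.577,-0.654,0.028,100,0,0,0.104,0.674,-0.764,0.033,100,0,0,0.116,0.753,-0.853,0.037,100,0,0,0.124,0.805,-0.913,0.039,100,0,0,0.127,0.825,-0.934,0.04,100,0,0,0.127,0.825,-0.934,0.04,100])

```text
time: 3.75
position: [515.5, -138.9, 289.3]
orientation: [-3.14, -0.035, 0.002]
wrist_force: [-0.6, 0.1, -0.2]
finger_gap: 87.0
finger_force: 0.0
```

Run:
```python
from plan import *
cap('wrist');cap('wrist');c=cap('wrist','w1.png')
print(c['position'],c['orientation'],arm.get_obs()['position'])
for l in ['yellow_center','blue_center','white_center','red_center','red_tab']: print(l,find(c,l,3))
```

```text
[ 588.35331745 -140.35192077  444.25809949] [-0.21700959  0.21309631 -1.54212305] [ 514.12067564 -142.09264636  289.65827222]
yellow_center [(0.97, [518.0, -141.0, 202.0])]
blue_center [(0.67, [561.0, -140.0, 203.0])]
white_center [(0.88, [601.0, -139.0, 201.0])]
red_center [(0.66, [630.0, -136.0, 206.0])]
red_tab [(0.86, [628.0, -132.0, 205.0]), (0.7, [520.0, -140.0, 205.0])]
```

View pics/w1.png

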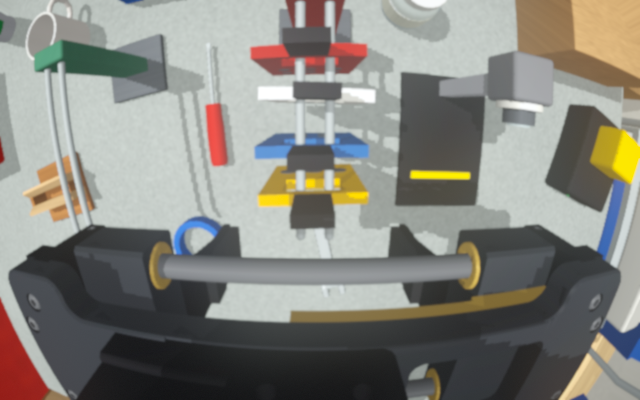

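The wrist view shows the gripper over the yellow tab at (312,210), with blue, white and red behind it, all clear. Next: measure the tabs from the wrist depth.

```bash
cat >> h.py <<'E'
def wcloud(c):
    K=c['K'];z=c['range_z'].astype(float);v,u=np.mgrid[:z.shape[0],:z.shape[1]]
    a=u-K[0,2];b=v-K[1,2];r=np.hypot(a,b)+1e-9;t=np.tan(np.minimum(r/K[0,0],1.5))/r
    P=np.stack([a*t*z,-b*t*z,-z],-1);return P@rot(c['orientation']).T+np.asarray(c['position'])
def tabs(c,x0,x1,y0,y1,zlo=244,zhi=262):
    P=wcloud(c);k=(c['range_z']>0)&(P[...,0]>x0)&(P[...,0]<x1)&(P[...,1]>y0)&(P[...,1]<y1)&(P[...,2]>zlo)&(P[...,2]<zhi)
    n,L,s,_=cv2.connectedComponentsWithStats(k.astype(np.uint8));out=[]
    for i in range(1,n):
        if s[i,4]<60: continue
        q=P[L==i];q=q[q[:,2]>np.percentile(q[:,2],90)-4];rr=cv2.minAreaRect(q[:,:2].astype(np.float32))
        out.append((len(q),np.round(rr[0],1).tolist(),np.round(rr[1],1).tolist(),round(rr[2],1),np.percentile(q[:,2],90).round(1)))
    return out
E
python3 - <<'E'
from plan import *
c=cap('wrist')
for t in tabs(c,480,665,-190,-90): print(t)
plan([(514.5,-139.3,218,1.2,100,6),(514.5,-139.3,218,1.2,100,1),(514.5,-139.3,218,1.2,0,4)])
E
```

```text
(818, [634.9, -134.8], [10.6, 29.8], 1.2, np.float64(255.6))
(782, [600.7, -141.7], [29.7, 10.4], 88.3, np.float64(255.5))
(797, [555.7, -138.4], [10.2, 29.9], 2.0, np.float64(255.3))
(723, [516.6, -139.9], [11.0, 30.0], 2.5, np.float64(255.2))
cmd-meas 1.0 [-0.2 -0.9  0.2]
t 4.2 F [0.5 1.3 0.7] gap 86.7 from [ 515.  -139.3  290. ] 1.2 rows 11 
0, 0, 0, 0, 0, 0.021, 100, 0, 0, 0, -0.001, 0, 0.075, 100, 0, 0, 0, -0.001, 0, 0.144, 100, 0, 0, 0, -0.001, 0, 0.213, 100, 0, 0, 0, -0.002, 0, 0.267, 100, 0, 0, 0, -0.002, 0, 0.288, 100, 0, 0, 0, -0.002, 0, 0.288, 100, 0, 0, 0, -0.002, 0, 0.288, 0, 0, 0, 0, -0.002, 0, 0.288, 0, 0, 0, 0, -0.002, 0, 0.288, 0, 0, 0, 0, -0.002, 0, 0.288, 0
```

Request:
drive_tool(commands=[0,0,0,0.003,0,0.02,100,0,0,0,0.003,0,0.075,100,0,0,0,0.003,0,0.145,100,0,0,0,0.003,0,0.215,100,0,0,0,0.003,0,0.268,100,0,0,0,0.003,0,0.288,100,0,0,0,0.003,0,0.288,100,0,0,0,0.003,0,0.288,0,0,0,0,0.003,0,0.288,0,0,0,0,0.003,0,0.288,0,0,0,0,0.003,0,0.288,0,0,0,0,0.003,0,0.288,0])

```text
time: 5.2
position: [516.2, -139.5, 218.6]
orientation: [3.141, 0.032, 0.001]
wrist_force: [-0.2, 0.7, -1.2]
finger_gap: 61.7
finger_force: 0.0
```

Run:
```python
from plan import *
import json;json.dump([515.75,-139.3,218,1.2],open('cmd.json','w'))
f=hk(HOME,-222)
print(f,inv(HOME,515.75,-139.3))
x,y=hk(HOME,-162)
plan([(515.8,-139.3,218,1.2,0,1),(x,y,242,1.2,0,3),(*f,242,1.2,0,6),(*f,242,1.2,0,2)])
```

```text
(np.float64(456.0486882685843), np.float64(-142.44921721410526)) (np.float64(-162.2458295236187), np.float64(1.898236600862398))
cmd-meas 0.8 [ 0.5 -0.2  0.6]
t 5.2 F [-0.2  0.7 -1.2] gap 61.7 from [ 515.8 -139.3  218. ] 1.2 rows 12 
0, 0, 0, 0, 0, 0, 0, 0, 0, 0, 0, 0.003, -0.032, 0, 0, 0, 0, 0.001, 0.005, -0.064, 0, 0, 0, 0, 0.001, 0.008, -0.096, 0, 0, 0, 0, -0.017, 0.008, -0.096, 0, 0, 0, 0, -0.061, 0.008, -0.096, 0, 0, 0, 0, -0.119, 0.008, -0.096, 0, 0, 0, 0, -0.177, 0.008, -0.096, 0, 0, 0, 0, -0.221, 0.008, -0.096, 0, 0, 0, 0, -0.239, 0.008, -0.096, 0, 0, 0, 0, -0.239, 0.008, -0.096, 0, 0, 0, 0, -0.239, 0.008, -0.096, 0
```

Request:
drive_tool(commands=[0,0,0,0,0,0,0,0,0,0,0,0,0,0,0,0,0,0,0,0,0,0,0,0,0,0,0,0,0,0,0,0,0,0,0,0,0,0,0,0,0,0,0,0,0,0,0,0,0,0,0,0,0,0,0,0])

```text
time: 5.87
position: [515.9, -139.7, 218.1]
orientation: [3.141, 0.032, -0.0]
wrist_force: [-0.7, -1.5, 0.8]
finger_gap: 30.0
finger_force: 29.9
```

Request:
drive_tool(commands=[0,0,0,0,0.003,-0.032,0,0,0,0,0.001,0.005,-0.064,0,0,0,0,0.001,0.008,-0.096,0,0,0,0,0.001,0.008,-0.096,0,0,0,0,-0.017,0.008,-0.096,0,0,0,0,-0.061,0.008,-0.096,0,0,0,0,-0.119,0.008,-0.096,0,0,0,0,-0.177,0.008,-0.096,0,0,0,0,-0.221,0.008,-0.096,0,0,0,0,-0.239,0.008,-0.096,0,0,0,0,-0.239,0.008,-0.096,0])

```text
time: 6.78
position: [455.2, -142.9, 241.9]
orientation: [3.141, 0.031, -0.001]
wrist_force: [1.0, -0.1, -1.2]
finger_gap: 29.9
finger_force: 29.9
```

Run:
```python
from plan import *
o=arm.get_obs();print(o['q'].round(2))
f=hk(SPARE,-222);print(f)
plan([(*f,242,7.6,0,10),(*f,242,7.6,0,2)])
```

```text
[ 0.81 -0.04 -0.55  1.83 -0.02  1.35 -1.28]
(np.float64(431.0501500641578), np.float64(105.63908136291882))
cmd-meas 1.0 [-0.9 -0.4 -0.1]
t 6.78 F [ 1.  -0.1 -1.2] gap 29.9 from [ 456.  -142.4  242. ] 1.2 rows 12 
0, 0, -0.006, -0.002, -0.028, 0, 0, 0, 0, -0.022, -0.008, -0.103, 0, 0, 0, 0, -0.046, -0.017, -0.215, 0, 0, 0, 0, -0.075, -0.028, -0.35, 0, 0, 0, 0, -0.107, -0.04, -0.497, 0, 0, 0, 0, -0.138, -0.051, -0.644, 0, 0, 0, 0, -0.167, -0.062, -0.779, 0, 0, 0, 0, -0.191, -0.071, -0.891, 0, 0, 0, 0, -0.207, -0.077, -0.966, 0, 0, 0, 0, -0.213, -0.079, -0.994, 0, 0, 0, 0, -0.213, -0.079, -0.994, 0, 0, 0, 0, -0.213, -0.079, -0.994, 0, 0
```

Request:
drive_tool(commands=[0,0,-0.006,-0.002,-0.028,0,0,0,0,-0.022,-0.008,-0.103,0,0,0,0,-0.046,-0.017,-0.215,0,0,0,0,-0.075,-0.028,-0.35,0,0,0,0,-0.107,-0.04,-0.497,0,0,0,0,-0.138,-0.051,-0.644,0,0,0,0,-0.167,-0.062,-0.779,0,0,0,0,-0.191,-0.071,-0.891,0,0,0,0,-0.207,-0.077,-0.966,0,0,0,0,-0.213,-0.079,-0.994,0,0,0,0,-0.213,-0.079,-0.994,0,0,0,0,-0.213,-0.079,-0.994,0,0])

```text
time: 7.78
position: [431.3, 105.3, 241.9]
orientation: [3.134, 0.209, -0.0]
wrist_force: [-0.2, -0.1, -1.8]
finger_gap: 29.6
finger_force: 29.9
```

Run:
```python
from plan import *
cap('top');c=cap('top','t2.png');im=c['image']
cap('wrist');w=cap('wrist');
cv2.imwrite('pics/w2.png',np.hstack([cv2.resize(im[140:300,230:430],(500,400)),cv2.resize(w['image'][:240,:],(300,112)).repeat(1,0) if 0 else cv2.resize(w['image'][:,170:470],(300,400))])[:,:,::-1])
o=arm.get_obs();print(o['q'].round(2))
f=hk(SPARE,-222);e=hk(SPARE,-55)
plan([(*e,242,7.6,0,10),(*e,242,7.6,0,2)])
```

```text
[ 0.61 -0.14 -0.82  1.89 -0.11  1.35 -1.62]
cmd-meas 1.7 [ 0.5 -1.7 -0.1]
t 7.98 F [ 0.6 -0.6 -1.6] gap 29.8 from [431.1 105.6 242. ] 7.6 rows 12 
0, 0, 0, 0.019, 0, 0, 0, 0, 0, 0, 0.069, 0, 0, 0, 0, 0, 0, 0.144, 0, 0, 0, 0, 0, 0, 0.235, 0, 0, 0, 0, 0, 0, 0.334, 0, 0, 0, 0, 0, 0, 0.433, 0, 0, 0, 0, 0, 0, 0.524, 0, 0, 0, 0, 0, 0, 0.599, 0, 0, 0, 0, 0, 0, 0.649, 0, 0, 0, 0, 0, 0, 0.668, 0, 0, 0, 0, 0, 0, 0.668, 0, 0, 0, 0, 0, 0, 0.668, 0, 0, 0
```

View pics/w2.png

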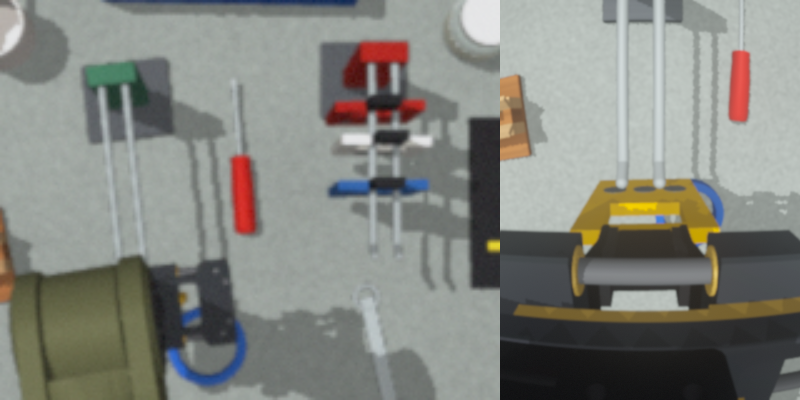

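The left panel (top view) shows the arm holding the yellow template in front of the green hook. The right panel (wrist view) shows the prong tips at (621,185) and (660,185), roughly centred on the template. I'll check the centring from depth.

```bash
cat >> plan.py <<'E'
def prongs(c,h):
    P=wcloud(c);k=(c['range_z']>0)&(P[...,2]>186)&(P[...,2]<200);Q=P[k]
    a,b=inv(h,Q[:,0].copy(),Q[:,1].copy());m=(abs(b)<30)&(a>-180)&(a<-60)
    for s in (1,-1):
        j=m&(s*b>0)
        if j.sum()>20: p=np.polyfit(a[j],b[j],1);print('prong',s,j.sum(),'dy@-190,-60',np.polyval(p,[-190,-60]).round(1),'z',np.median(Q[j,2]).round(1))
E
python3 - <<'E'
from plan import *
w=cap('wrist');prongs(w,SPARE)
o=arm.get_obs();print(inv(SPARE,o['position'][0],o['position'][1]))
E
```

```text
prong 1 1904 dy@-190,-60 [12.5 12.3] z 194.0
prong -1 1925 dy@-190,-60 [-11.  -11.5] z 194.0
(np.float64(-221.74753060245519), np.float64(-1.5404463598002707))
```

Request:
drive_tool(commands=[0,0,0,0.019,-0.004,0,0,0,0,0,0.069,-0.004,0,0,0,0,0,0.144,-0.004,0,0,0,0,0,0.235,-0.004,0,0,0,0,0,0.334,-0.004,0,0,0,0,0,0.433,-0.004,0,0,0,0,0,0.524,-0.004,0,0,0,0,0,0.599,-0.004,0,0,0,0,0,0.649,-0.004,0,0,0,0,0,0.668,-0.004,0,0,0,0,0,0.668,-0.004,0,0])

```text
time: 8.95
position: [597.6, 128.0, 241.1]
orientation: [-3.133, -0.206, 0.002]
wrist_force: [-0.5, -0.6, -1.5]
finger_gap: 29.8
finger_force: 29.9
```

Run:
```python
from plan import *
import json;e=hk(SPARE,-55,1);json.dump([*e,242,7.6],open('cmd.json','w'))
plan([(*e,217,7.6,0,4),(*e,217,7.6,0,1),(*e,217,7.6,65,4),(*e,217,7.6,65,1)])
```

```text
cmd-meas 1.6 [ 1.1 -0.7 -0.9]
t 8.95 F [-0.5 -0.6 -1.5] gap 29.8 from [596.5 128.7 242. ] 7.6 rows 10 
0, 0, 0, 0, 0, 0.016, 0, 0, 0, 0, 0, 0, 0.05, 0, 0, 0, 0, 0, 0, 0.084, 0, 0, 0, 0, 0, 0, 0.1, 0, 0, 0, 0, 0, 0, 0.1, 0, 0, 0, 0, 0, 0, 0.1, 65, 0, 0, 0, 0, 0, 0.1, 65, 0, 0, 0, 0, 0, 0.1, 65, 0, 0, 0, 0, 0, 0.1, 65, 0, 0, 0, 0, 0, 0.1, 65
```

Request:
drive_tool(commands=[0,0,0,0,0,0.016,0,0,0,0,0,0,0.05,0,0,0,0,0,0,0.084,0,0,0,0,0,0,0.1,0,0,0,0,0,0,0.1,0,0,0,0,0,0,0.1,65,0,0,0,0,0,0.1,65,0,0,0,0,0,0.1,65,0,0,0,0,0,0.1,65,0,0,0,0,0,0.1,65,0,0,0,0,0,0.1,65])

```text
time: 9.87
position: [596.7, 128.3, 216.8]
orientation: [3.135, 0.207, -0.0]
wrist_force: [0.8, -0.1, -0.5]
finger_gap: 55.1
finger_force: 0.0
```

Run:
```python
from plan import *
e=hk(SPARE,-55,1)
plan([(*e,295,7.6,65,4),(560,-117,292,1.2,65,8)])
```

```text
cmd-meas 0.5 [ 0.2 -0.4 -0.2]
t 9.87 F [ 0.8 -0.1 -0.5] gap 55.1 from [596.5 128.7 217. ] 7.6 rows 12  FAST7 FAST8
0, 0, 0, 0, 0, -0.049, 65, 0, 0, 0, 0, 0, -0.156, 65, 0, 0, 0, 0, 0, -0.263, 65, 0, 0, 0, 0, 0, -0.312, 65, 0, 0, 0.009, -0.012, 0.041, -0.311, 65, 0, 0, 0.033, -0.043, 0.149, -0.31, 65, 0, 0, 0.068, -0.087, 0.302, -0.308, 65, 0, 0, 0.107, -0.137, 0.477, -0.306, 65, 0, 0, 0.146, -0.188, 0.653, -0.304, 65, 0, 0, 0.18, -0.232, 0.806, -0.302, 65, 0, 0, 0.204, -0.263, 0.914, -0.301, 65, 0, 0, 0.213, -0.275, 0.955, -0.3, 65
```

Request:
drive_tool(commands=[0,0,0,0,0,-0.049,65,0,0,0,0,0,-0.156,65,0,0,0,0,0,-0.263,65,0,0,0,0,0,-0.312,65,0,0,0.009,-0.012,0.041,-0.311,65,0,0,0.033,-0.043,0.149,-0.31,65,0,0,0.068,-0.087,0.302,-0.308,65,0,0,0.107,-0.137,0.467,-0.306,65,0,0,0.146,-0.188,0.63,-0.304,65,0,0,0.18,-0.232,0.79,-0.302,65,0,0,0.204,-0.263,0.91,-0.301,65,0,0,0.213,-0.275,0.955,-0.3,65])

```text
time: 10.87
position: [557.7, -126.0, 290.4]
orientation: [3.138, 0.015, -0.005]
wrist_force: [0.1, -1.8, 0.3]
finger_gap: 56.7
finger_force: 0.0
```

Run:
```python
from plan import *
w=cap('wrist');w=cap('wrist')
for t in tabs(w,480,700,-190,-90)+tabs(w,440,700,60,200): print(t)
b=(555.2,-138.4)
plan([(*b,280,1.2,65,2),(*b,217.5,1.2,65,4),(*b,217.5,1.2,65,1),(*b,217.5,1.2,0,5)])
```

```text
(809, [635.1, -134.8], [10.0, 30.4], 2.5, np.float64(255.5))
(791, [600.6, -141.8], [10.5, 30.3], 0.2, np.float64(255.3))
(708, [555.8, -138.4], [11.0, 29.6], 2.7, np.float64(255.2))
(226, [596.7, 127.2], [10.0, 32.9], 8.8, np.float64(255.5))
cmd-meas 5.3 [-1.4 -4.9 -1.5]
t 10.97 F [-0.8  0.5 -1. ] gap 56.8 from [ 560. -117.  292.] 1.2 rows 12 
0, 0, 0, -0.01, 0.043, 0.024, 65, 0, 0, 0, -0.021, 0.085, 0.048, 65, 0, 0, 0, -0.021, 0.085, 0.087, 65, 0, 0, 0, -0.021, 0.085, 0.173, 65, 0, 0, 0, -0.021, 0.085, 0.259, 65, 0, 0, 0, -0.021, 0.085, 0.298, 65, 0, 0, 0, -0.021, 0.085, 0.298, 65, 0, 0, 0, -0.021, 0.085, 0.298, 0, 0, 0, 0, -0.021, 0.085, 0.298, 0, 0, 0, 0, -0.021, 0.085, 0.298, 0, 0, 0, 0, -0.021, 0.085, 0.298, 0, 0, 0, 0, -0.021, 0.085, 0.298, 0
```

Yellow hangs at (597,127) as planned.

Request:
drive_tool(commands=[0,0,0,-0.01,0.043,0.024,65,0,0,0,-0.02,0.085,0.048,65,0,0,0,-0.02,0.085,0.087,65,0,0,0,-0.02,0.085,0.173,65,0,0,0,-0.02,0.085,0.259,65,0,0,0,-0.02,0.085,0.298,65,0,0,0,-0.02,0.085,0.298,65,0,0,0,-0.02,0.085,0.298,0,0,0,0,-0.02,0.085,0.298,0,0,0,0,-0.02,0.085,0.298,0,0,0,0,-0.02,0.085,0.298,0,0,0,0,-0.02,0.085,0.298,0])

```text
time: 11.97
position: [555.9, -138.8, 218.3]
orientation: [3.141, 0.032, 0.002]
wrist_force: [-0.2, -0.4, -0.1]
finger_gap: 30.6
finger_force: 0.0
```

Run:
```python
from plan import *
f=hk(HOME,-222);u=hk(HOME,inv(HOME,555.2,-138.4)[0])
plan([(555.2,-138.4,217.5,1.2,0,1),(*u,241.5,1.2,0,3),(*f,241.5,1.2,0,8)])
f2=hk(SPARE,-222)
plan([(*f2,241.5,7.6,0,11)])
```

```text
cmd-meas 1.2 [ 0.7 -0.4  0.8]
t 11.97 F [-0.2 -0.4 -0.1] gap 30.6 from [ 555.2 -138.4  217.5] 1.2 rows 12 
0, 0, 0, 0, 0, 0, 0, 0, 0, 0, 0, 0.003, -0.032, 0, 0, 0, 0, 0, 0.005, -0.064, 0, 0, 0, 0, 0, 0.008, -0.096, 0, 0, 0, 0, -0.017, 0.008, -0.096, 0, 0, 0, 0, -0.062, 0.008, -0.096, 0, 0, 0, 0, -0.126, 0.008, -0.096, 0, 0, 0, 0, -0.198, 0.008, -0.096, 0, 0, 0, 0, -0.271, 0.008, -0.096, 0, 0, 0, 0, -0.335, 0.008, -0.096, 0, 0, 0, 0, -0.38, 0.008, -0.096, 0, 0, 0, 0, -0.397, 0.008, -0.096, 0
cmd-meas 102.6 [ 99.9   3.7 -23.2]
t 11.97 F [-0.2 -0.4 -0.1] gap 30.6 from [ 456.  -142.4  241.5] 1.2 rows 11 
0, 0, -0.005, -0.002, -0.023, 0, 0, 0, 0, -0.019, -0.007, -0.087, 0, 0, 0, 0, -0.039, -0.014, -0.182, 0, 0, 0, 0, -0.064, -0.024, -0.299, 0, 0, 0, 0, -0.092, -0.034, -0.43, 0, 0, 0, 0, -0.121, -0.045, -0.565, 0, 0, 0, 0, -0.149, -0.055, -0.695, 0, 0, 0, 0, -0.174, -0.065, -0.813, 0, 0, 0, 0, -0.195, -0.072, -0.908, 0, 0, 0, 0, -0.208, -0.077, -0.971, 0, 0, 0, 0, -0.213, -0.079, -0.994, 0, 0
```

Request:
drive_tool(commands=[0,0,0,0,0,0,0,0,0,0,0,0,0,0,0,0,0,0,0.003,-0.032,0,0,0,0,0,0.005,-0.064,0,0,0,0,0,0.008,-0.096,0,0,0,0,-0.02,0.008,-0.096,0,0,0,0,-0.08,0.008,-0.096,0,0,0,0,-0.16,0.008,-0.096,0,0,0,0,-0.24,0.008,-0.096,0,0,0,0,-0.315,0.008,-0.096,0,0,0,0,-0.375,0.008,-0.096,0,0,0,0,-0.397,0.008,-0.096,0])

```text
time: 12.97
position: [454.0, -143.1, 241.5]
orientation: [3.14, 0.03, -0.003]
wrist_force: [0.1, 0.2, -1.1]
finger_gap: 29.6
finger_force: 30.0
```

Request:
drive_tool(commands=[0,0,-0.005,-0.002,-0.023,0,0,0,0,-0.019,-0.007,-0.087,0,0,0,0,-0.039,-0.014,-0.182,0,0,0,0,-0.064,-0.024,-0.299,0,0,0,0,-0.092,-0.034,-0.43,0,0,0,0,-0.121,-0.045,-0.565,0,0,0,0,-0.149,-0.055,-0.695,0,0,0,0,-0.174,-0.065,-0.813,0,0,0,0,-0.195,-0.072,-0.908,0,0,0,0,-0.208,-0.077,-0.971,0,0,0,0,-0.213,-0.079,-0.994,0,0,0,0,-0.213,-0.079,-0.994,0,0])

```text
time: 13.97
position: [430.7, 109.1, 241.6]
orientation: [-3.134, -0.218, -0.0]
wrist_force: [-1.4, -0.3, -1.7]
finger_gap: 29.8
finger_force: 30.0
```

Run:
```python
from plan import *
e=hk(SPARE,-97,1)
plan([(*hk(SPARE,-222,1),241.5,7.6,0,2),(*e,241.5,7.6,0,8),(*e,241.5,7.6,0,2)])
plan([(*e,216.5,7.6,0,4),(*e,216.5,7.6,0,1),(*e,216.5,7.6,65,5)])
plan([(*e,295,7.6,65,4),(596,-110,292,1.2,65,8)])
```

```text
cmd-meas 3.4 [-0.4  3.4  0.1]
t 13.97 F [-1.4 -0.3 -1.7] gap 29.8 from [431.1 105.6 241.5] 7.6 rows 12 
0, 0, 0, 0, -0.002, 0, 0, 0, 0, 0, 0, -0.004, 0, 0, 0, 0, 0, 0.021, -0.004, 0, 0, 0, 0, 0, 0.078, -0.004, 0, 0, 0, 0, 0, 0.158, -0.004, 0, 0, 0, 0, 0, 0.25, -0.004, 0, 0, 0, 0, 0, 0.342, -0.004, 0, 0, 0, 0, 0, 0.422, -0.004, 0, 0, 0, 0, 0, 0.479, -0.004, 0, 0, 0, 0, 0, 0.5, -0.004, 0, 0, 0, 0, 0, 0.5, -0.004, 0, 0, 0, 0, 0, 0.5, -0.004, 0, 0
cmd-meas 124.9 [-1.241e+02 -1.410e+01  1.000e-01]
t 13.97 F [-1.4 -0.3 -1.7] gap 29.8 from [554.8 123.2 241.5] 7.6 rows 10 
0, 0, 0, 0, 0, 0.016, 0, 0, 0, 0, 0, 0, 0.05, 0, 0, 0, 0, 0, 0, 0.084, 0, 0, 0, 0, 0, 0, 0.1, 0, 0, 0, 0, 0, 0, 0.1, 0, 0, 0, 0, 0, 0, 0.1, 65, 0, 0, 0, 0, 0, 0.1, 65, 0, 0, 0, 0, 0, 0.1, 65, 0, 0, 0, 0, 0, 0.1, 65, 0, 0, 0, 0, 0, 0.1, 65
cmd-meas 127.4 [-124.1  -14.1   25.1]
t 13.97 F [-1.4 -0.3 -1.7] gap 29.8 from [554.8 123.2 216.5] 7.6 rows 12  FAST7 FAST8
0, 0, 0, 0, 0, -0.049, 65, 0, 0, 0, 0, 0, -0.157, 65, 0, 0, 0, 0, 0, -0.265, 65, 0, 0, 0, 0, 0, -0.314, 65, 0, 0, 0.009, 0.002, 0.041, -0.313, 65, 0, 0, 0.033, 0.006, 0.148, -0.312, 65, 0, 0, 0.068, 0.013, 0.299, -0.31, 65, 0, 0, 0.107, 0.02, 0.473, -0.308, 65, 0, 0, 0.146, 0.027, 0.647, -0.306, 65, 0, 0, 0.18, 0.034, 0.798, -0.304, 65, 0, 0, 0.204, 0.038, 0.906, -0.303, 65, 0, 0, 0.213, 0.04, 0.946, -0.302, 65
```

Request:
drive_tool(commands=[0,0,0,0,-0.002,0,0,0,0,0,0,-0.004,0,0,0,0,0,0.021,-0.004,0,0,0,0,0,0.078,-0.004,0,0,0,0,0,0.158,-0.004,0,0,0,0,0,0.25,-0.004,0,0,0,0,0,0.342,-0.004,0,0,0,0,0,0.422,-0.004,0,0,0,0,0,0.479,-0.004,0,0,0,0,0,0.5,-0.004,0,0,0,0,0,0.5,-0.004,0,0,0,0,0,0.5,-0.004,0,0])

```text
time: 14.97
position: [554.8, 122.4, 241.0]
orientation: [-3.134, -0.206, 0.003]
wrist_force: [-0.7, -0.1, -1.8]
finger_gap: 29.7
finger_force: 30.0
```

Request:
drive_tool(commands=[0,0,0,0,0,0.016,0,0,0,0,0,0,0.05,0,0,0,0,0,0,0.084,0,0,0,0,0,0,0.1,0,0,0,0,0,0,0.1,0,0,0,0,0,0,0.1,65,0,0,0,0,0,0.1,65,0,0,0,0,0,0.1,65,0,0,0,0,0,0.1,65,0,0,0,0,0,0.1,65,0,0,0,0,0,0.1,65])

```text
time: 15.88
position: [555.1, 122.7, 216.3]
orientation: [3.135, 0.207, -0.001]
wrist_force: [0.2, 0.0, -0.6]
finger_gap: 54.9
finger_force: 0.0
```

Request:
drive_tool(commands=[0,0,0,0,0,-0.049,65,0,0,0,0,0,-0.157,65,0,0,0,0,0,-0.265,65,0,0,0,0,0,-0.314,65,0,0,0.009,0.002,0.041,-0.313,65,0,0,0.033,0.006,0.148,-0.312,65,0,0,0.068,0.013,0.299,-0.31,65,0,0,0.107,0.02,0.463,-0.308,65,0,0,0.146,0.027,0.627,-0.306,65,0,0,0.18,0.034,0.785,-0.304,65,0,0,0.204,0.038,0.9,-0.303,65,0,0,0.213,0.04,0.946,-0.302,65])

```text
time: 16.88
position: [595.6, -118.4, 289.9]
orientation: [3.14, 0.017, -0.005]
wrist_force: [0.0, -0.6, -0.4]
finger_gap: 56.2
finger_force: 0.0
```

Run:
```python
from plan import *
w=cap('wrist');w=cap('wrist')
for t in tabs(w,480,700,-190,-90)+tabs(w,440,700,60,200): print(t)
b=(600.,-141.6)
plan([(*b,280,0,65,2),(*b,217.5,0,65,4),(*b,217.5,0,65,1),(*b,217.5,0,0,5)])
f=hk(HOME,-222);u=hk(HOME,inv(HOME,*b)[0])
plan([(*b,217.5,0,0,2),(*u,241.5,1.2,0,3),(*f,241.5,1.2,0,7)])
f2=hk(SPARE,-222)
plan([(*f2,241.5,7.6,0,11)])
```

```text
(798, [635.1, -134.7], [10.4, 30.4], 2.4, np.float64(255.3))
(726, [601.2, -141.6], [10.9, 30.2], 0.0, np.float64(255.2))
(234, [596.5, 127.8], [10.5, 32.5], 8.5, np.float64(255.3))
cmd-meas 4.7 [-0.3 -4.3 -1.8]
t 16.98 F [-0.9 -0.4  0.4] gap 56.3 from [ 596. -110.  292.] 1.2 rows 12 
0, 0, 0.02, 0.007, 0.063, 0.024, 65, 0, 0, 0.04, 0.013, 0.127, 0.048, 65, 0, 0, 0.04, 0.013, 0.127, 0.087, 65, 0, 0, 0.04, 0.013, 0.127, 0.173, 65, 0, 0, 0.04, 0.013, 0.127, 0.259, 65, 0, 0, 0.04, 0.013, 0.127, 0.298, 65, 0, 0, 0.04, 0.013, 0.127, 0.298, 65, 0, 0, 0.04, 0.013, 0.127, 0.298, 0, 0, 0, 0.04, 0.013, 0.127, 0.298, 0, 0, 0, 0.04, 0.013, 0.127, 0.298, 0, 0, 0, 0.04, 0.013, 0.127, 0.298, 0, 0, 0, 0.04, 0.013, 0.127, 0.298, 0
cmd-meas 77.8 [-4.3 27.3 72.7]
t 16.98 F [-0.9 -0.4  0.4] gap 56.3 from [ 600.  -141.6  217.5] 0.0 rows 12 
0, 0, 0, 0, 0, 0, 0, 0, 0, 0, 0, 0, 0, 0, 0, 0, -0.013, 0, -0.003, -0.032, 0, 0, 0, -0.027, 0, -0.006, -0.064, 0, 0, 0, -0.04, 0, -0.009, -0.096, 0, 0, 0, -0.04, -0.032, -0.008, -0.096, 0, 0, 0, -0.04, -0.114, -0.006, -0.096, 0, 0, 0, -0.04, -0.227, -0.004, -0.096, 0, 0, 0, -0.04, -0.349, -0.001, -0.096, 0, 0, 0, -0.04, -0.462, 0.001, -0.096, 0, 0, 0, -0.04, -0.544, 0.003, -0.096, 0, 0, 0, -0.04, -0.576, 0.003, -0.096, 0
cmd-meas 150.5 [139.6  28.1  48.7]
t 16.98 F [-0.9 -0.4  0.4] gap 56.3 from [ 456.  -142.4  241.5] 1.2 rows 11 
0, 0, -0.005, -0.002, -0.023, 0, 0, 0, 0, -0.019, -0.007, -0.087, 0, 0, 0, 0, -0.039, -0.014, -0.182, 0, 0, 0, 0, -0.064, -0.024, -0.299, 0, 0, 0, 0, -0.092, -0.034, -0.43, 0, 0, 0, 0, -0.121, -0.045, -0.565, 0, 0, 0, 0, -0.149, -0.055, -0.695, 0, 0, 0, 0, -0.174, -0.065, -0.813, 0, 0, 0, 0, -0.195, -0.072, -0.908, 0, 0, 0, 0, -0.208, -0.077, -0.971, 0, 0, 0, 0, -0.213, -0.079, -0.994, 0, 0
```

Request:
drive_tool(commands=[0,0,0.02,0.007,0.063,0.024,65,0,0,0.04,0.013,0.127,0.048,65,0,0,0.04,0.014,0.127,0.087,65,0,0,0.04,0.014,0.127,0.173,65,0,0,0.04,0.014,0.127,0.259,65,0,0,0.04,0.014,0.127,0.298,65,0,0,0.04,0.014,0.127,0.298,65,0,0,0.04,0.014,0.127,0.298,0,0,0,0.04,0.014,0.127,0.298,0,0,0,0.04,0.014,0.127,0.298,0,0,0,0.04,0.014,0.127,0.298,0,0,0,0.04,0.014,0.127,0.298,0])

```text
time: 17.98
position: [600.9, -142.0, 218.4]
orientation: [3.141, -0.0, 0.002]
wrist_force: [0.2, 0.8, 0.5]
finger_gap: 31.1
finger_force: 0.0
```

Request:
drive_tool(commands=[0,0,0,0,0,0,0,0,0,0,0,0,0,0,0,0,-0.013,0,-0.003,-0.032,0,0,0,-0.027,0,-0.006,-0.064,0,0,0,-0.04,0,-0.009,-0.096,0,0,0,-0.04,-0.032,-0.008,-0.096,0,0,0,-0.04,-0.114,-0.006,-0.096,0,0,0,-0.04,-0.227,-0.004,-0.096,0,0,0,-0.04,-0.349,-0.001,-0.096,0,0,0,-0.04,-0.462,0.001,-0.096,0,0,0,-0.04,-0.544,0.003,-0.096,0,0,0,-0.04,-0.576,0.003,-0.096,0])

```text
time: 18.98
position: [452.9, -143.1, 241.0]
orientation: [3.139, 0.029, -0.005]
wrist_force: [1.4, -1.1, -1.8]
finger_gap: 29.7
finger_force: 30.0
```

Request:
drive_tool(commands=[0,0,-0.005,-0.002,-0.023,0,0,0,0,-0.019,-0.007,-0.087,0,0,0,0,-0.039,-0.014,-0.182,0,0,0,0,-0.064,-0.024,-0.299,0,0,0,0,-0.092,-0.034,-0.43,0,0,0,0,-0.121,-0.045,-0.565,0,0,0,0,-0.149,-0.055,-0.695,0,0,0,0,-0.174,-0.065,-0.813,0,0,0,0,-0.195,-0.072,-0.908,0,0,0,0,-0.208,-0.077,-0.971,0,0,0,0,-0.213,-0.079,-0.994,0,0,0,0,-0.213,-0.079,-0.994,0,0])

```text
time: 19.98
position: [431.4, 107.4, 241.6]
orientation: [3.134, 0.214, 0.0]
wrist_force: [0.2, -0.9, -3.4]
finger_gap: 29.7
finger_force: 30.0
```

Run:
```python
from plan import *
w=cap('wrist');w=cap('wrist','w3.png')
for t in tabs(w,480,700,-190,-90)+tabs(w,440,700,60,200): print(t)
e=hk(SPARE,-139,1)
plan([(*hk(SPARE,-222,1),241.5,7.6,0,1),(*e,241.5,7.6,0,8),(*e,241.5,7.6,0,2)])
plan([(*e,216.5,7.6,0,4),(*e,216.5,7.6,0,1),(*e,216.5,7.6,65,5)])
plan([(*e,295,7.6,65,4),(625,-110,292,1.2,65,8)])
```

```text
(1151, [552.8, 122.2], [9.2, 30.3], 8.4, np.float64(255.6))
(115, [444.0, 87.3], [3.0, 10.9], 29.2, np.float64(261.4))
cmd-meas 1.6 [ 0.7 -1.4 -0.1]
t 20.08 F [-0.3 -0.  -2.5] gap 29.7 from [431.1 105.6 241.5] 7.6 rows 11 
0, 0, 0, 0, -0.004, 0, 0, 0, 0, 0, 0.014, -0.004, 0, 0, 0, 0, 0, 0.052, -0.004, 0, 0, 0, 0, 0, 0.105, -0.004, 0, 0, 0, 0, 0, 0.166, -0.004, 0, 0, 0, 0, 0, 0.227, -0.004, 0, 0, 0, 0, 0, 0.28, -0.004, 0, 0, 0, 0, 0, 0.318, -0.004, 0, 0, 0, 0, 0, 0.332, -0.004, 0, 0, 0, 0, 0, 0.332, -0.004, 0, 0, 0, 0, 0, 0.332, -0.004, 0, 0
cmd-meas 82.6 [-81.5 -13.4  -0.1]
t 20.08 F [-0.3 -0.  -2.5] gap 29.7 from [513.2 117.6 241.5] 7.6 rows 10 
0, 0, 0, 0, 0, 0.016, 0, 0, 0, 0, 0, 0, 0.05, 0, 0, 0, 0, 0, 0, 0.084, 0, 0, 0, 0, 0, 0, 0.1, 0, 0, 0, 0, 0, 0, 0.1, 0, 0, 0, 0, 0, 0, 0.1, 65, 0, 0, 0, 0, 0, 0.1, 65, 0, 0, 0, 0, 0, 0.1, 65, 0, 0, 0, 0, 0, 0.1, 65, 0, 0, 0, 0, 0, 0.1, 65
cmd-meas 86.2 [-81.5 -13.4  24.9]
t 20.08 F [-0.3 -0.  -2.5] gap 29.7 from [513.2 117.6 216.5] 7.6 rows 12  FAST7 FAST8
0, 0, 0, 0, 0, -0.049, 65, 0, 0, 0, 0, 0, -0.157, 65, 0, 0, 0, 0, 0, -0.265, 65, 0, 0, 0, 0, 0, -0.314, 65, 0, 0, 0.009, 0.014, 0.041, -0.313, 65, 0, 0, 0.033, 0.05, 0.15, -0.312, 65, 0, 0, 0.068, 0.102, 0.304, -0.31, 65, 0, 0, 0.107, 0.161, 0.481, -0.308, 65, 0, 0, 0.146, 0.221, 0.657, -0.306, 65, 0, 0, 0.18, 0.272, 0.811, -0.304, 65, 0, 0, 0.204, 0.309, 0.92, -0.303, 65, 0, 0, 0.213, 0.323, 0.962, -0.302, 65
```

View pics/w3.png

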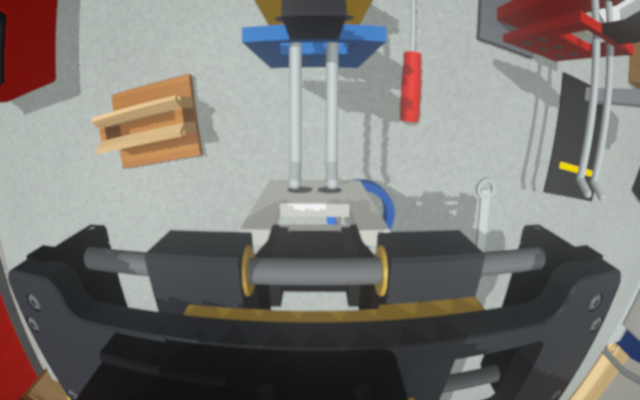

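Yellow and blue hang at (315,30) on the green hook. The white plate lines up with the tips at (313,185), so I'll insert it.

Request:
drive_tool(commands=[0,0,0,0,-0.004,0,0,0,0,0,0.014,-0.004,0,0,0,0,0,0.052,-0.004,0,0,0,0,0,0.105,-0.004,0,0,0,0,0,0.166,-0.004,0,0,0,0,0,0.227,-0.004,0,0,0,0,0,0.28,-0.004,0,0,0,0,0,0.318,-0.004,0,0,0,0,0,0.332,-0.004,0,0,0,0,0,0.332,-0.004,0,0,0,0,0,0.332,-0.004,0,0])

```text
time: 21.0
position: [513.4, 117.0, 241.2]
orientation: [-3.134, -0.207, 0.002]
wrist_force: [-0.2, -0.2, -2.1]
finger_gap: 29.4
finger_force: 30.0
```

Request:
drive_tool(commands=[0,0,0,0,0,0.016,0,0,0,0,0,0,0.05,0,0,0,0,0,0,0.084,0,0,0,0,0,0,0.1,0,0,0,0,0,0,0.1,0,0,0,0,0,0,0.1,65,0,0,0,0,0,0.1,65,0,0,0,0,0,0.1,65,0,0,0,0,0,0.1,65,0,0,0,0,0,0.1,65,0,0,0,0,0,0.1,65])

```text
time: 21.92
position: [513.6, 117.2, 216.3]
orientation: [3.135, 0.207, -0.0]
wrist_force: [-0.7, 0.5, -0.7]
finger_gap: 55.2
finger_force: 0.0
```

Request:
drive_tool(commands=[0,0,0,0,0,-0.049,65,0,0,0,0,0,-0.157,65,0,0,0,0,0,-0.265,65,0,0,0,0,0,-0.314,65,0,0,0.009,0.014,0.041,-0.313,65,0,0,0.033,0.05,0.15,-0.312,65,0,0,0.068,0.102,0.304,-0.31,65,0,0,0.107,0.161,0.465,-0.308,65,0,0,0.146,0.221,0.63,-0.306,65,0,0,0.18,0.272,0.79,-0.304,65,0,0,0.204,0.309,0.91,-0.303,65,0,0,0.213,0.323,0.962,-0.302,65])

```text
time: 22.92
position: [626.3, -119.2, 288.9]
orientation: [3.14, 0.017, -0.005]
wrist_force: [-0.0, -1.1, -0.2]
finger_gap: 56.6
finger_force: 0.0
```

Run:
```python
from plan import *
w=cap('wrist');w=cap('wrist')
for t in tabs(w,480,700,-190,-90)+tabs(w,440,700,60,200): print(t)
b=(634.6,-134.7)
plan([(*b,285,1.2,65,2),(*b,217.5,1.2,65,4),(*b,217.5,1.2,65,1),(*b,217.5,1.2,0,5)])
f=hk(HOME,-222);u=hk(HOME,inv(HOME,*b)[0])
plan([(*b,217.5,1.2,0,2),(*u,241.5,1.2,0,3),(*f,241.5,1.2,0,7)])
```

```text
(745, [635.3, -134.6], [11.4, 29.5], 2.2, np.float64(255.2))
(136, [598.4, 127.7], [6.6, 32.1], 8.2, np.float64(255.2))
cmd-meas 6.2 [ 0.6 -5.6 -2.6]
t 23.02 F [ 0.1 -0.1  0.3] gap 56.9 from [ 625. -110.  292.] 1.2 rows 12 
0, 0, 0, 0.018, 0.05, 0.014, 65, 0, 0, 0, 0.036, 0.1, 0.028, 65, 0, 0, 0, 0.036, 0.1, 0.07, 65, 0, 0, 0, 0.036, 0.1, 0.163, 65, 0, 0, 0, 0.036, 0.1, 0.256, 65, 0, 0, 0, 0.036, 0.1, 0.298, 65, 0, 0, 0, 0.036, 0.1, 0.298, 65, 0, 0, 0, 0.036, 0.1, 0.298, 0, 0, 0, 0, 0.036, 0.1, 0.298, 0, 0, 0, 0, 0.036, 0.1, 0.298, 0, 0, 0, 0, 0.036, 0.1, 0.298, 0, 0, 0, 0, 0.036, 0.1, 0.298, 0
cmd-meas 74.9 [-9.  19.1 71.9]
t 23.02 F [ 0.1 -0.1  0.3] gap 56.9 from [ 634.6 -134.7  217.5] 1.2 rows 12 
0, 0, 0, 0, 0, 0, 0, 0, 0, 0, 0, 0, 0, 0, 0, 0, 0, 0, 0.005, -0.032, 0, 0, 0, 0, 0, 0.011, -0.064, 0, 0, 0, 0, 0, 0.016, -0.096, 0, 0, 0, 0, -0.04, 0.016, -0.096, 0, 0, 0, 0, -0.142, 0.016, -0.096, 0, 0, 0, 0, -0.281, 0.016, -0.096, 0, 0, 0, 0, -0.433, 0.016, -0.096, 0, 0, 0, 0, -0.573, 0.016, -0.096, 0, 0, 0, 0, -0.675, 0.016, -0.096, 0, 0, 0, 0, -0.715, 0.016, -0.096, 0
```

Request:
drive_tool(commands=[0,0,0,0.018,0.05,0.014,65,0,0,0,0.037,0.1,0.028,65,0,0,0,0.037,0.1,0.07,65,0,0,0,0.037,0.1,0.163,65,0,0,0,0.037,0.1,0.256,65,0,0,0,0.037,0.1,0.298,65,0,0,0,0.037,0.1,0.298,65,0,0,0,0.037,0.1,0.298,0,0,0,0,0.037,0.1,0.298,0,0,0,0,0.037,0.1,0.298,0,0,0,0,0.037,0.1,0.298,0,0,0,0,0.037,0.1,0.298,0])

```text
time: 24.02
position: [635.6, -135.3, 218.4]
orientation: [3.141, 0.032, 0.002]
wrist_force: [0.4, 0.3, -0.3]
finger_gap: 31.2
finger_force: 0.0
```

Request:
drive_tool(commands=[0,0,0,0,0,0,0,0,0,0,0,0,0,0,0,0,0,0,0.005,-0.032,0,0,0,0,0,0.011,-0.064,0,0,0,0,0,0.016,-0.096,0,0,0,0,-0.04,0.016,-0.096,0,0,0,0,-0.142,0.016,-0.096,0,0,0,0,-0.281,0.016,-0.096,0,0,0,0,-0.433,0.016,-0.096,0,0,0,0,-0.573,0.016,-0.096,0,0,0,0,-0.675,0.016,-0.096,0,0,0,0,-0.715,0.016,-0.096,0])

```text
time: 25.02
position: [453.1, -143.8, 240.5]
orientation: [3.139, 0.028, -0.008]
wrist_force: [-0.4, -0.3, -2.1]
finger_gap: 29.5
finger_force: 30.0
```

Run:
```python
from plan import *
from fit import fits
w=cap('wrist');w=cap('wrist','w4.png')
for t in tabs(w,500,700,60,200): print(t)
P=wcloud(w);hsv=cv2.cvtColor(w['image'],cv2.COLOR_RGB2HSV).astype(int)
k=(hsv[...,0]>20)&(hsv[...,0]<35)&(hsv[...,1]>150)&(P[...,2]<16)&(P[...,2]>2)&(P[...,1]<-250)&(P[...,0]>440)&(P[...,0]<560)
q=P[k]
if len(q)>20: print('line',len(q),cv2.minAreaRect(q[:,:2].astype(np.float32)),q.mean(0),'slope',np.degrees(np.polyfit(q[:,1],q[:,0],1)[0]))
k=(P[...,0]>560)&(P[...,0]<700)&(P[...,1]<-280)&(P[...,1]>-390)&(P[...,2]>170)&(P[...,2]<230);q=P[k];print('cam',len(q),q.min(0),q.max(0))
plan([(455,-330,260,1,0,9),(455,-330,260,1,0,1)])
```

```text
line 588 ((500.145263671875, -335.23345947265625), (12.406855583190918, 103.07227325439453), 0.9400079250335693) [ 500.26558554 -332.3994214     9.35271704] slope -0.7871897493828497
cam 3514 [ 586.76811854 -357.84655237  170.00670302] [ 640.28661947 -305.84076048  218.59284901]
cmd-meas 2.3 [-1.2 -1.9  0.3]
t 25.12 F [ 0.2 -1.  -2.8] gap 29.6 from [ 456.  -142.4  241.5] 1.2 rows 10 
0, 0, 0, -0.001, 0.026, -0.003, 0, 0, 0, 0.001, -0.003, 0.095, -0.009, 0, 0, 0, 0.002, -0.005, 0.194, -0.019, 0, 0, 0, 0.003, -0.008, 0.313, -0.031, 0, 0, 0, 0.004, -0.012, 0.437, -0.043, 0, 0, 0, 0.005, -0.015, 0.556, -0.055, 0, 0, 0, 0.006, -0.017, 0.655, -0.065, 0, 0, 0, 0.006, -0.019, 0.724, -0.071, 0, 0, 0, 0.007, -0.02, 0.75, -0.074, 0, 0, 0, 0.007, -0.02, 0.75, -0.074, 0
```

View pics/w4.png

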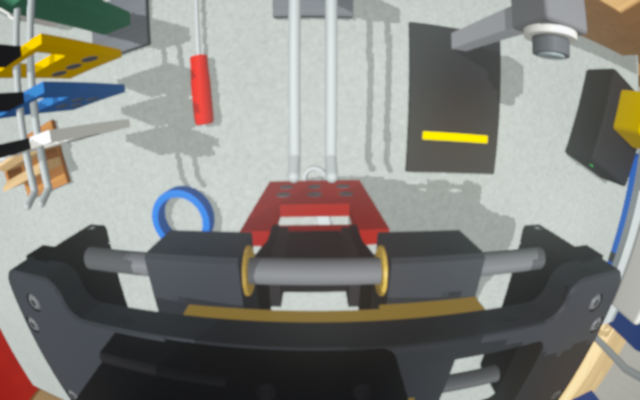

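Yellow, blue and white all hang on the green hook at left (30,50)-(40,140), and the red plate is clear of the home hook. Now to the viewing pose.

Request:
drive_tool(commands=[0,0,0,0,0.026,-0.003,0,0,0,0,0,0.095,-0.009,0,0,0,0,0,0.194,-0.02,0,0,0,0,-0.01,0.313,-0.03,0,0,0,0,-0.01,0.437,-0.04,0,0,0,0.005,-0.015,0.556,-0.055,0,0,0,0.006,-0.017,0.655,-0.065,0,0,0,0.006,-0.019,0.724,-0.071,0,0,0,0.007,-0.02,0.75,-0.074,0,0,0,0.007,-0.02,0.75,-0.074,0])

```text
time: 25.95
position: [456.3, -332.3, 259.1]
orientation: [-3.138, -0.024, -0.002]
wrist_force: [0.5, 0.0, -2.4]
finger_gap: 29.2
finger_force: 30.0
```

Run:
```python
from plan import *
v=(499,-334.8)
plan([(*v,244.7,0.9,0,9),(*v,244.7,.9,0,3)])
```

```text
cmd-meas 2.8 [ 1.3 -2.3 -0.9]
t 25.95 F [ 0.5  0.  -2.4] gap 29.2 from [ 455. -330.  260.] 1.0 rows 12 
0, 0, 0, 0.006, 0.001, 0.002, 0, 0, 0, 0, 0.022, 0.003, 0.008, 0, 0, 0, 0.001, 0.046, 0.006, 0.016, 0, 0, 0, 0.001, 0.073, 0.009, 0.026, 0, 0, 0, 0.002, 0.102, 0.013, 0.036, 0, 0, 0, 0.002, 0.13, 0.016, 0.045, 0, 0, 0, 0.003, 0.153, 0.019, 0.053, 0, 0, 0, 0.003, 0.17, 0.022, 0.059, 0, 0, 0, 0.003, 0.176, 0.022, 0.061, 0, 0, 0, 0.003, 0.176, 0.022, 0.061, 0, 0, 0, 0.003, 0.176, 0.022, 0.061, 0, 0, 0, 0.003, 0.176, 0.022, 0.061, 0
```

Request:
drive_tool(commands=[0,0,0,0.006,0.001,0.002,0,0,0,0,0.022,0.003,0.008,0,0,0,0.001,0.046,0.006,0.016,0,0,0,0.001,0.073,0.009,0.026,0,0,0,0.002,0.102,0.013,0.036,0,0,0,0.002,0.13,0.016,0.045,0,0,0,0.003,0.153,0.019,0.053,0,0,0,0.003,0.17,0.022,0.059,0,0,0,0.003,0.176,0.022,0.061,0,0,0,0.003,0.176,0.022,0.061,0,0,0,0.003,0.176,0.022,0.061,0,0,0,0.003,0.176,0.022,0.061,0])

```text
time: 26.95
position: [499.3, -335.5, 244.9]
orientation: [3.141, 0.024, -0.0]
wrist_force: [-0.1, 0.3, -2.4]
finger_gap: 29.7
finger_force: 30.0
```

Run:
```python
from plan import *
w=cap('wrist');w=cap('wrist')
P=wcloud(w);hsv=cv2.cvtColor(w['image'],cv2.COLOR_RGB2HSV).astype(int)
k=((hsv[...,0]<8)|(hsv[...,0]>172))&(hsv[...,1]>130)&(P[...,0]>470)&(P[...,0]<520)&(P[...,1]>-400)&(P[...,1]<-270)&(P[...,2]>60)
q=P[k];print(len(q),q.min(0).round(1),q.max(0).round(1))
f=q[q[:,2]<np.percentile(q[:,2],97)-8]
A=np.c_[f[:,1]+335,f[:,2]-190,np.ones(len(f))];s,_,_,_=np.linalg.lstsq(A,f[:,0],rcond=None);print('face x=',s, 'yaw',-np.degrees(s[0]),'pitch',np.degrees(s[1]),f[:,2].min(),f[:,2].max())
o=arm.get_obs();print(o['position'],np.degrees(R.from_matrix(RT(.9).T@rot(o['orientation'])).as_rotvec()))
# lens position via scene camera
c=cap('scene');P=cloud(c);hsv=cv2.cvtColor(c['image'],cv2.COLOR_RGB2HSV).astype(int)
k=((hsv[...,0]<8)|(hsv[...,0]>172))&(hsv[...,1]>130)&(P[...,0]>470)&(P[...,0]<530)&(P[...,1]>-400)&(P[...,1]<-270)&(P[...,2]>60);q=P[k];print('scene',len(q),np.median(q,0).round(1),q.min(0).round(1),q.max(0).round(1))
if len(q)>30:
    A=np.c_[q[:,1]+335,q[:,2]-190,np.ones(len(q))];s=np.linalg.lstsq(A,q[:,0],rcond=None)[0];print('face',s,'yaw',-np.degrees(s[0]),'pitch',np.degrees(s[1]))
print(arm.get_obs()['time'])
```

```text
4999 [ 493.4 -379.8   99. ] [ 511.  -291.2  266.4]
face x= [-3.14064385e-02 -1.05781766e-02  5.02688735e+02] yaw 1.7994563751469599 pitch -0.6060848721096196 99.03816260514463 223.58962042923878
[ 499.29225014 -335.55355704  244.97891292] [-0.03176891 -0.0061594   0.04540553]
scene 544 [ 503.4 -326.5  167.8] [ 492.4 -380.1   98.1] [ 512.3 -287.3  245.9]
face [-4.49503703e-02 -6.87212702e-03  5.03049306e+02] yaw 2.5754665074453835 pitch -0.3937438743672467
27.1
```

Request:
drive_tool(commands=[0,0,0.02,0.004,-0.002,0,0,0,0,0.03,0.006,-0.003,0,0,0,0,0.03,0.006,-0.003,0,0,0,0,0.03,0.006,-0.003,0,0,0,0,0.03,0.006,-0.003,0,0,0,0,0.03,0.006,-0.003,0,0,0,0,0.03,0.006,-0.003,0,0,0,0,0.03,0.006,-0.003,0,0,0,0,0.03,0.006,-0.003,0,0,0,0,0.03,0.006,-0.003,0,0,0,0,0.03,0.006,-0.003,0,0,0,0,0.03,0.006,-0.003,0,0])

```text
time: 28.1
position: [501.0, -334.5, 244.8]
orientation: [3.142, -0.0, -0.0]
wrist_force: [-0.5, 0.2, -3.6]
finger_gap: 29.8
finger_force: 30.0
```

Request:
drive_tool(commands=[0,0,0,0,0,0,0,0,0,0,0,0,0,0,0,0,0,0,0,0,0,0,0,0,0,0,0,0,0,0,0,0,0,0,0,0,0,0,0,0,0,0,0,0,0,0,0,0,0,0,0,0,0,0,0,0,0,0,0,0,0,0,0,0,0,0,0,0,0,0,0,0,0,0,0,0,0,0,0,0,0,0,0,0])

```text
time: 29.1
position: [501.0, -334.5, 244.8]
orientation: [3.142, -0.0, -0.0]
wrist_force: [0.7, 0.3, -2.5]
finger_gap: 29.7
finger_force: 30.0
```

Request:
drive_tool(commands=[0,0,0,0,0,0,0,0,0,0,0,0,0,0,0,0,0,0,0,0,0,0,0,0,0,0,0,0,0,0,0,0,0,0,0,0,0,0,0,0,0,0,0,0,0,0,0,0,0,0,0,0,0,0,0,0,0,0,0,0,0,0,0,0,0,0,0,0,0,0,0,0,0,0,0,0,0,0,0,0,0,0,0,0])

```text
time: 30.1
position: [501.0, -334.6, 244.8]
orientation: [3.141, -0.0, -0.0]
wrist_force: [0.0, 0.2, -2.4]
finger_gap: 29.8
finger_force: 30.0
```

Run:
```python
from plan import *
import json;json.dump([500.5,-334.05,244.7,0.0],open('cmd.json','w'))
c=cap('top');P=cloud(c)
m=(P[...,0]>340)&(P[...,0]<600)&(P[...,1]>200)&(P[...,1]<460)
for lo,hi in [(40,75),(8,40)]:
    q=P[m&(P[...,2]>lo)&(P[...,2]<hi)];print('rack',len(q),cv2.minAreaRect(q[:,:2].astype(np.float32)))
w=cap('wrist');P=wcloud(w);hsv=cv2.cvtColor(w['image'],cv2.COLOR_RGB2HSV).astype(int)
k=((hsv[...,0]<8)|(hsv[...,0]>172))&(hsv[...,1]>130)&(P[...,0]>470)&(P[...,0]<520)&(P[...,1]>-400)&(P[...,1]<-270)&(P[...,2]>60)
q=P[k];f=q[q[:,2]<np.percentile(q[:,2],97)-8]
A=np.c_[f[:,1]+335,f[:,2]-190,np.ones(len(f))];s=np.linalg.lstsq(A,f[:,0],rcond=None)[0];print('face x=',s[2],'yaw',-np.degrees(s[0]),'pitch',np.degrees(s[1]))
plan([(455,-330,270,1,0,6),(445,-110,270,3,0,6)])
plan([(445,-110,270,3,0,1),(440,125,270,10,0,11)])
```

```text
rack 590 ((466.2893981933594, 332.43701171875), (47.956817626953125, 131.86329650878906), 14.152960777282715)
rack 1089 ((471.44482421875, 326.08251953125), (278.3731384277344, 177.64698791503906), 19.17679214477539)
face x= 504.4634674612368 yaw 0.9314150059448576 pitch -0.6163616064547381
cmd-meas 0.8 [ 0.6 -0.5  0.1]
t 30.2 F [ 0.8  0.8 -1.5] gap 29.7 from [ 500.5 -334.   244.7] 0.0 rows 12  FAST8 FAST9
0, 0, -0.002, -0.013, -0.001, -0.007, 0, 0, 0, -0.009, -0.047, -0.004, -0.026, 0, 0, 0, -0.017, -0.091, -0.008, -0.051, 0, 0, 0, -0.025, -0.135, -0.012, -0.075, 0, 0, 0, -0.031, -0.169, -0.015, -0.094, 0, 0, 0, -0.033, -0.182, -0.016, -0.101, 0, 0, 0, -0.038, -0.185, -0.081, -0.101, 0, 0, 0, -0.051, -0.192, -0.244, -0.101, 0, 0, 0, -0.067, -0.202, -0.456, -0.101, 0, 0, 0, -0.083, -0.212, -0.668, -0.101, 0, 0, 0, -0.095, -0.219, -0.831, -0.101, 0, 0, 0, -0.1, -0.222, -0.896, -0.101, 0
cmd-meas 232.8 [  56.1 -224.6  -25.2]
t 30.2 F [ 0.8  0.8 -1.5] gap 29.7 from [ 445. -110.  270.] 3.0 rows 12 
0, 0, 0, 0, 0, 0, 0, 0, 0, -0.005, 0.001, -0.022, 0, 0, 0, 0, -0.02, 0.003, -0.082, 0, 0, 0, 0, -0.043, 0.005, -0.172, 0, 0, 0, 0, -0.07, 0.009, -0.282, 0, 0, 0, 0, -0.101, 0.013, -0.406, 0, 0, 0, 0, -0.133, 0.017, -0.534, 0, 0, 0, 0, -0.163, 0.02, -0.657, 0, 0, 0, 0, -0.191, 0.024, -0.768, 0, 0, 0, 0, -0.213, 0.027, -0.858, 0, 0, 0, 0, -0.228, 0.029, -0.918, 0, 0, 0, 0, -0.233, 0.029, -0.94, 0, 0
```

The red plate was held for over 2 s with its centre at about (499.5, -334.5, 190) and within 0.1° of square. Next: carry it to the rack with a raised path so it clears the green hook's tips.

Run:
```python
from plan import *
import json;json.dump([500.5,-334.05,244.7,0.0],open('cmd.json','w'))
plan([(460,-300,290,1,0,5),(455,-110,380,3,0,7)])
plan([(455,-110,380,3,0,1),(450,125,380,8,0,11)])
plan([(450,125,380,8,0,1),(464,330,300,14,0,11)])
```

```text
cmd-meas 0.8 [ 0.6 -0.5  0.1]
t 30.2 F [ 0.8  0.8 -1.5] gap 29.7 from [ 500.5 -334.   244.7] 0.0 rows 12  FAST7 FAST8 FAST9
0, 0, -0.003, -0.017, -0.014, -0.019, 0, 0, 0, -0.012, -0.057, -0.048, -0.064, 0, 0, 0, -0.022, -0.105, -0.088, -0.117, 0, 0, 0, -0.03, -0.145, -0.122, -0.162, 0, 0, 0, -0.033, -0.162, -0.136, -0.181, 0, 0, 0, -0.037, -0.163, -0.178, -0.201, 0, 0, 0, -0.047, -0.166, -0.287, -0.253, 0, 0, 0, -0.06, -0.17, -0.435, -0.323, 0, 0, 0, -0.074, -0.174, -0.597, -0.4, 0, 0, 0, -0.087, -0.178, -0.746, -0.47, 0, 0, 0, -0.096, -0.181, -0.854, -0.521, 0, 0, 0, -0.1, -0.182, -0.896, -0.541, 0
cmd-meas 266.1 [  46.1 -224.6 -135.2]
t 30.2 F [ 0.8  0.8 -1.5] gap 29.7 from [ 455. -110.  380.] 3.0 rows 12 
0, 0, 0, 0, 0, 0, 0, 0, 0, -0.004, 0.001, -0.022, 0, 0, 0, 0, -0.015, 0.003, -0.082, 0, 0, 0, 0, -0.03, 0.005, -0.172, 0, 0, 0, 0, -0.05, 0.009, -0.282, 0, 0, 0, 0, -0.072, 0.013, -0.406, 0, 0, 0, 0, -0.095, 0.017, -0.534, 0, 0, 0, 0, -0.117, 0.02, -0.657, 0, 0, 0, 0, -0.136, 0.024, -0.768, 0, 0, 0, 0, -0.152, 0.027, -0.858, 0, 0, 0, 0, -0.163, 0.029, -0.918, 0, 0, 0, 0, -0.167, 0.029, -0.94, 0, 0
cmd-meas 481.7 [  51.1 -459.6 -135.2]
t 30.2 F [ 0.8  0.8 -1.5] gap 29.7 from [450. 125. 380.] 8.0 rows 12 
0, 0, 0, 0, 0, 0, 0, 0, 0, -0.005, 0.004, -0.019, 0.007, 0, 0, 0, -0.017, 0.015, -0.07, 0.028, 0, 0, 0, -0.037, 0.031, -0.147, 0.058, 0, 0, 0, -0.06, 0.051, -0.242, 0.096, 0, 0, 0, -0.086, 0.073, -0.347, 0.138, 0, 0, 0, -0.114, 0.096, -0.457, 0.182, 0, 0, 0, -0.14, 0.119, -0.563, 0.224, 0, 0, 0, -0.163, 0.139, -0.657, 0.262, 0, 0, 0, -0.183, 0.155, -0.734, 0.292, 0, 0, 0, -0.195, 0.166, -0.785, 0.313, 0, 0, 0, -0.2, 0.17, -0.804, 0.32, 0
```

Request:
drive_tool(commands=[0,0,-0.003,-0.017,-0.014,-0.019,0,0,0,-0.012,-0.057,-0.048,-0.064,0,0,0,-0.022,-0.105,-0.088,-0.117,0,0,0,-0.03,-0.15,-0.14,-0.17,0,0,0,-0.033,-0.163,-0.21,-0.22,0,0,0,-0.04,-0.165,-0.31,-0.27,0,0,0,-0.05,-0.168,-0.43,-0.33,0,0,0,-0.06,-0.17,-0.56,-0.39,0,0,0,-0.074,-0.174,-0.69,-0.45,0,0,0,-0.087,-0.178,-0.8,-0.5,0,0,0,-0.096,-0.181,-0.87,-0.53,0,0,0,-0.1,-0.182,-0.896,-0.541,0])

```text
time: 31.2
position: [456.7, -105.9, 381.3]
orientation: [3.136, 0.091, 0.0]
wrist_force: [-1.1, -0.2, -2.9]
finger_gap: 29.5
finger_force: 30.0
```

Request:
drive_tool(commands=[0,0,0,0,0,0,0,0,0,-0.004,0.001,-0.022,0,0,0,0,-0.015,0.003,-0.082,0,0,0,0,-0.03,0.005,-0.172,0,0,0,0,-0.05,0.009,-0.282,0,0,0,0,-0.072,0.013,-0.406,0,0,0,0,-0.095,0.017,-0.534,0,0,0,0,-0.117,0.02,-0.657,0,0,0,0,-0.136,0.024,-0.768,0,0,0,0,-0.152,0.027,-0.858,0,0,0,0,-0.163,0.029,-0.918,0,0,0,0,-0.167,0.029,-0.94,0,0])

```text
time: 32.2
position: [449.9, 128.1, 379.5]
orientation: [-3.131, -0.227, 0.002]
wrist_force: [0.1, 0.7, -1.9]
finger_gap: 29.6
finger_force: 30.0
```

Request:
drive_tool(commands=[0,0,0,0,0,0,0,0,0,-0.005,0.004,-0.019,0.007,0,0,0,-0.017,0.015,-0.07,0.028,0,0,0,-0.037,0.031,-0.147,0.058,0,0,0,-0.06,0.051,-0.242,0.096,0,0,0,-0.086,0.073,-0.347,0.138,0,0,0,-0.114,0.096,-0.457,0.182,0,0,0,-0.14,0.119,-0.563,0.224,0,0,0,-0.163,0.139,-0.657,0.262,0,0,0,-0.183,0.155,-0.734,0.292,0,0,0,-0.195,0.166,-0.785,0.313,0,0,0,-0.2,0.17,-0.804,0.32,0])

```text
time: 33.2
position: [407.7, 284.5, 310.5]
orientation: [-3.099, -0.38, -0.053]
wrist_force: [-1.0, -0.3, -2.6]
finger_gap: 29.9
finger_force: 30.0
```

```bash
cat > rk.py <<'E'
from plan import *
def rack(P,ok):
    m=ok&(P[...,0]>340)&(P[...,0]<600)&(P[...,1]>220)&(P[...,1]<460)&(P[...,2]>44)&(P[...,2]<72)
    q=P[m];r=cv2.minAreaRect(q[:,:2].astype(np.float32));print('rack',len(q),r)
    th=np.radians(14.15);c=np.array(r[0]);d=(q[:,:2]-c)@np.array([np.cos(th),np.sin(th)])
    print(np.histogram(d,bins=np.arange(-34,35,4)))
    return q
E
python3 - <<'E'
from rk import *
cap('wrist');w=cap('wrist','w5.png');q=rack(wcloud(w),w['range_z']>0);print(find(w,'slot'))
c=cap('scene','s5.png');rack(cloud(c),c['range_z']>0);print(find(c,'slot'))
P=wcloud(w);hsv=cv2.cvtColor(w['image'],cv2.COLOR_RGB2HSV).astype(int)
o=arm.get_obs();p=o['position'];print(p)
k=((hsv[...,0]<8)|(hsv[...,0]>172))&(hsv[...,1]>150)&(np.hypot(P[...,0]-p[0],P[...,1]-p[1])<60)&(P[...,2]>100)
q=P[k];f=q[q[:,2]<np.percentile(q[:,2],97)-8]
A=np.c_[f[:,1]-p[1],f[:,2]-p[2]+54.5,np.ones(len(f))];s=np.linalg.lstsq(A,f[:,0],rcond=None)[0];print('face x-p',s[2]-p[0],'yaw',-np.degrees(np.arctan(s[0])),'pitch',np.degrees(s[1]))
E
```

```text
rack 2385 ((468.3466796875, 332.2344055175781), (47.347564697265625, 130.8074951171875), 14.047226905822754)
(array([  0,   0, 109, 295, 302, 290,  57,  51,  51,  50, 120, 297, 327,
       302, 134,   0,   0]), array([-34, -30, -26, -22, -18, -14, -10,  -6,  -2,   2,   6,  10,  14,
        18,  22,  26,  30,  34]))
[(0.6, [468.0, 333.0, 16.0]), (0.31, [393.0, 49.0, 23.0])]
rack 624 ((468.9907531738281, 332.67718505859375), (54.08277893066406, 130.01731872558594), 13.592005729675293)
(array([  0,   4,  15,  64, 103, 102,  63,   8,   7,   7,   5,   6,  39,
       120,  80,   1,   0]), array([-34, -30, -26, -22, -18, -14, -10,  -6,  -2,   2,   6,  10,  14,
        18,  22,  26,  30,  34]))
[(0.7, [486.0, 338.0, 35.0]), (0.36, [374.0, -157.0, 5.0])]
[408.90270135 283.47023819 311.48568652]
face x-p 3.7308209559240595 yaw 16.177210536114735 pitch -2.1766620867755555
```

View pics/w5.png

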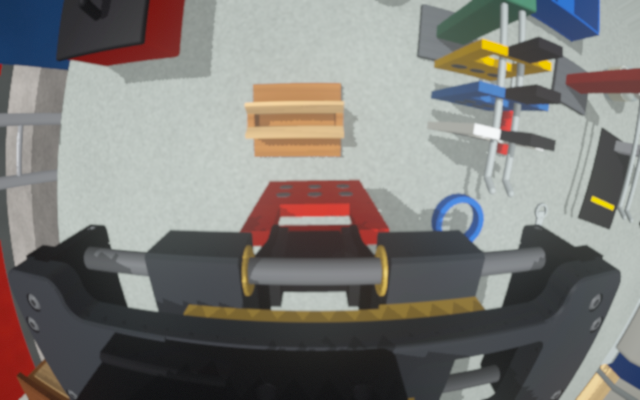

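The wrist view shows the rack at (297,120) with its slot empty, and the red plate held properly. The arm stopped short of its target, so I'll check the joints.

Run:
```python
from plan import *
o=arm.get_obs();print(o['q'].round(3),o['position'],o['orientation'],o['joint_velocities'].round(3),o['time'])
```

```text
[ 1.002 -0.3   -1.38   1.686 -0.305  1.478 -1.68 ] [408.90270135 283.47023819 311.48568652] [-3.09983355 -0.37721363 -0.05544054] [ 0.002 -0.002  0.001 -0.002 -0.001 -0.    -0.001] 33.45
```

```bash
cat > kin.py <<'E'
from h import *
from scipy.optimize import least_squares
S=[([1.36108396,0.32097683,-0.07009855,1.45047778,0.02258342,1.37083388,-0.05693137],[144.25072226,-633.8092937,230.61273711],[3.12185218,0.350792526,-2.97842495e-05]),
([0.81,-0.04,-0.55,1.83,-0.02,1.35,-1.28],[455.2,-142.9,241.9],[3.141,0.031,-0.001]),
([0.61,-0.14,-0.82,1.89,-0.11,1.35,-1.62],[431.3,105.3,241.9],[3.134,0.209,0]),
([1.002,-0.3,-1.38,1.686,-0.305,1.478,-1.68],[408.90270135,283.47023819,311.48568652],[-3.09983355,-0.37721363,-0.05544054])]
rz=lambda a:R.from_euler('z',a);ry=lambda a:R.from_euler('y',a)
def fk(q,m):
    h0,L1,e1,e2,L2,L3,e3,c=m;p=np.array([0,0,h0]);A=rz(-q[0])*ry(q[1]);p=p+A.apply([e1,0,L1]);A=A*rz(-q[2])*ry(q[3]);p=p+A.apply([e2,0,L2])
    A=A*rz(-q[4])*ry(q[5]);p=p+A.apply([e3,0,L3]);return p,A*rz(-q[6])*rz(c)
def res(m,w=(1,.1,.1,1)):
    o=[]
    for (q,p,r),k in zip(S,w):
        P,A=fk(q,m);o+=list((P-p)*k)+list((A.inv()*R.from_rotvec(r)).as_rotvec()*300*k)
    return np.array(o)
def fit():
    best=None
    for c in (-np.pi/2,np.pi/2,0,np.pi):
        s=least_squares(res,[340,400,0,0,400,200,0,c])
        if best is None or s.cost<best.cost: best=s
    return best
LO=np.array([-2.86,-.3,-1.38,.06,-1.56,.09,-2.69]);HI=np.array([2.86,2.09,1.24,2.45,4.7,2.05,2.69])
E
python3 - <<'E'
from kin import *
b=fit();print(b.cost,b.x.round(2));print(res(b.x).round(1).reshape(4,6));np.save('m.npy',b.x)
E
```

```text
105.03157516911409 [ 3.55970e+03  3.82450e+02  1.56150e+02 -4.12620e+02 -1.84990e+02
  4.08546e+03 -4.79690e+02  1.57000e+00]
[[ 8.1  2.5 -1.6  0.  -0.  -0.1]
 [ 0.4 -5.4  6.2 -0.   0.1  0.2]
 [ 1.8 -3.1  7.3 -0.2  0.  -0.1]
 [-0.4  0.7  0.3 -0.1  0.1  0.1]]
```

```bash
cat >> kin.py <<'E'
def fit2(free):
    def f(x):
        m=np.array([340,400,0,0,400,200,0,np.pi/2]);m[free]=x;return m
    s=least_squares(lambda x:res(f(x),(1,.2,.2,1)),np.array([340,400,0,0,400,200,0,np.pi/2])[free]);return s.cost,f(s.x),s
E
python3 - <<'E'
from kin import *
for free in ([1,4,5],[1,2,4,5],[1,3,4,5],[1,4,5,6],[1,2,3,4,5]):
    c,m,s=fit2(free);print(free,round(c,2),m.round(1));print(res(m,(1,1,1,1)).reshape(4,6)[:,:3].round(1).tolist())
E
```

```text
[1, 4, 5] 564.23 [340.  460.7   0.    0.  504.3 443.8   0.    1.6]
[[22.9, 16.7, 2.6], [4.6, 27.3, 2.1], [-1.2, 22.6, -0.7], [4.9, 15.4, -2.1]]
[1, 2, 4, 5] 327.51 [340.  481.4  20.1   0.  489.3 465.7   0.    1.6]
[[24.2, 5.8, -3.0], [3.6, 17.2, 5.1], [-1.7, 10.3, 4.1], [-1.5, -0.3, 2.6]]
[1, 3, 4, 5] 432.08 [340.  540.    0.  111.3 509.8 411.2   0.    1.6]
[[25.9, 8.9, 0.3], [-16.9, 32.4, 4.3], [-26.8, 13.9, 1.3], [2.1, 4.0, -0.4]]
[1, 4, 5, 6] 562.83 [340.  461.1   0.    0.  525.6 441.1  21.2   1.6]
[[22.9, 16.8, 1.5], [4.2, 27.4, 0.6], [-1.6, 22.6, -2.1], [4.8, 15.5, -1.0]]
[1, 2, 3, 4, 5] 309.7 [340.  430.9  30.3 -85.4 477.5 501.7   0.    1.6]
[[22.5, 6.2, -4.1], [19.6, 8.1, 4.9], [17.7, 10.8, 5.0], [-2.5, 0.5, 3.6]]
```

```bash
cat >> kin.py <<'E'
m=fit2([1,2,4,5])[1]
RD=lambda th:R.from_matrix(np.array([[np.cos(t:=np.radians(th)),np.sin(t),0],[np.sin(t),-np.cos(t),0],[0,0,-1.]]))
def go(q,wps,step=10,verb=True):
    q=np.array(q,float)
    for x,y,z,th in wps:
        p0,A0=fk(q,m);rv=(A0.inv()*RD(th)).as_rotvec();n=int(max(np.linalg.norm(np.array([x,y,z])-p0)/step,np.linalg.norm(rv)/.04))+1
        for i in range(n):
            tp=p0+(np.array([x,y,z])-p0)*(i+1)/n;tA=A0*R.from_rotvec(rv*(i+1)/n)
            for _ in range(8):
                P,A=fk(q,m);e=np.r_[(tp-P)/400,(tA*A.inv()).as_rotvec()]
                J=np.zeros((6,7))
                for k in range(7):
                    d=q.copy();d[k]+=1e-5;P2,A2=fk(d,m);J[:,k]=np.r_[(P2-P)/400,(A2*A.inv()).as_rotvec()]/1e-5
                q=np.clip(q+J.T@np.linalg.solve(J@J.T+1e-5*np.eye(6),e),LO,HI)
        P,A=fk(q,m);print((x,y,z),q.round(2),'err',np.linalg.norm(P-[x,y,z]).round(1),np.degrees((RD(th)*A.inv()).magnitude()).round(1))
    return q
E
python3 - <<'E'
from kin import *
print('observed -.55 at home front, .61 -.14 -.82 at spare front')
q=go(S[0][0],[(330,-390,300,5),(515,-139,290,1),(516,-139,218,1),(456,-142,242,1),(431,105,242,7.6)])
q=go(S[3][0],[(431,250,300,10)])
print('A');go(S[3][0],[(430,200,330,10),(520,260,330,12),(466,332,300,14)])
print('B');go(S[3][0],[(440,125,330,8),(455,-110,330,3),(440,-300,330,1),(640,-300,400,1),(740,0,400,5),(620,330,380,14),(466,332,300,14),(466,332,170,14)])
print('C');go(S[3][0],[(440,125,330,8),(455,-110,330,3),(330,-390,330,5),(250,-600,330,5),(520,-390,380,5),(680,-110,400,5),(700,160,400,8),(600,330,380,14),(466,332,300,14),(466,332,170,14)])
E
```

```text
observed -.55 at home front, .61 -.14 -.82 at spare front
(330, -390, 300) [ 1.09  0.01 -0.23  1.67  0.    1.46 -0.63] err 0.0 0.0
(515, -139, 290) [ 0.74  0.07 -0.52  1.64  0.04  1.44 -1.34] err 0.0 0.0
(516, -139, 218) [ 0.73  0.11 -0.52  1.75  0.06  1.3  -1.36] err 0.0 0.0
(456, -142, 242) [ 0.79 -0.04 -0.49  1.84 -0.02  1.34 -1.25] err 0.0 0.0
(431, 105, 242) [ 0.56 -0.14 -0.76  1.9  -0.1   1.34 -1.61] err 0.0 0.0
(431, 250, 300) [ 1.23 -0.3  -1.38  1.67 -0.32  1.49 -1.65] err 66.6 7.8
A
(430, 200, 330) [ 1.08 -0.24 -1.33  1.66 -0.23  1.54 -1.64] err 0.0 0.0
(520, 260, 330) [ 0.44  0.35 -1.23  1.43  0.33  1.59 -2.13] err 0.0 0.0
(466, 332, 300) [ 0.32  0.34 -1.25  1.51  0.32  1.53 -2.25] err 0.0 0.0
B
(440, 125, 330) [ 1.04 -0.23 -1.15  1.7  -0.21  1.54 -1.53] err 0.0 0.0
(455, -110, 330) [ 1.18 -0.11 -0.89  1.69 -0.09  1.52 -1.23] err 0.0 0.0
(440, -300, 330) [ 1.29  0.08 -0.77  1.56  0.06  1.52 -1.03] err 0.0 0.0
(640, -300, 400) [ 0.82  0.53 -0.75  0.9   0.37  1.82 -1.32] err 0.0 0.0
(740, 0, 400) [ 0.32  0.63 -0.77  0.76  0.44  1.88 -1.69] err 0.0 0.0
(620, 330, 380) [-0.04  
[... 218 characters left out ...]
0.23 -1.15  1.7  -0.21  1.54 -1.53] err 0.0 0.0
(455, -110, 330) [ 1.18 -0.11 -0.89  1.69 -0.09  1.52 -1.23] err 0.0 0.0
(330, -390, 330) [ 1.42  0.01 -0.58  1.61  0.01  1.52 -0.64] err 0.0 0.0
(250, -600, 330) [ 1.51  0.33 -0.48  1.26  0.15  1.58 -0.43] err 0.0 0.0
(520, -390, 380) [ 1.05  0.35 -0.61  1.15  0.2   1.7  -0.99] err 0.0 0.0
(680, -110, 400) [ 0.54  0.47 -0.68  0.97  0.3   1.79 -1.51] err 0.0 0.0
(700, 160, 400) [ 0.12  0.55 -0.71  0.85  0.36  1.83 -1.85] err 0.0 0.0
(600, 330, 380) [-0.06  0.47 -0.78  1.03  0.33  1.75 -2.04] err 0.0 0.0
(466, 332, 300) [ 0.08  0.21 -0.86  1.52  0.16  1.49 -2.1 ] err 0.0 0.0
(466, 332, 170) [ 0.06  0.29 -0.84  1.72  0.22  1.24 -2.16] err 0.0 0.0
```

Run:
```python
from kin import *
q=go(S[3][0],[(430,200,330,10),(520,260,330,12),(468,332,300,14),(468,332,170,14),(468,332,300,14)])
print('white');w=[(514,117,217,7.6),(514,117,242,7.6),(431,105,242,7.6),(456,-142,242,1.2),(632,-138,242,1.2),(632,-138,300,1.2)]
q=go(q,[(540,250,300,10),(514,117,300,7.6)]+w)
print('blue');q=go(q,[(556,123,300,7.6),(556,123,217,7.6),(431,105,242,7.6),(456,-142,242,1.2),(590,-138,242,1.2),(590,-138,300,1.2)])
```

```text
(430, 200, 330) [ 1.08 -0.24 -1.33  1.66 -0.23  1.54 -1.64] err 0.0 0.0
(520, 260, 330) [ 0.44  0.35 -1.23  1.43  0.33  1.59 -2.13] err 0.0 0.0
(468, 332, 300) [ 0.32  0.34 -1.25  1.5   0.33  1.53 -2.25] err 0.0 0.0
(468, 332, 170) [ 0.28  0.43 -1.19  1.7   0.41  1.29 -2.32] err 0.0 0.0
(468, 332, 300) [ 0.32  0.34 -1.25  1.5   0.33  1.53 -2.25] err 0.0 0.0
white
(540, 250, 300) [ 0.43  0.39 -1.2   1.45  0.36  1.55 -2.15] err 0.0 0.0
(514, 117, 300) [ 0.89  0.2  -1.31  1.61  0.19  1.48 -1.87] err 0.0 0.0
(514, 117, 217) [ 0.84  0.26 -1.28  1.75  0.25  1.33 -1.93] err 0.0 0.0
(514, 117, 242) [ 0.86  0.24 -1.29  1.71  0.23  1.37 -1.91] err 0.0 0.0
(431, 105, 242) [ 1.11 -0.26 -1.19  1.89 -0.25  1.36 -1.46] err 0.0 0.0
(456, -142, 242) [ 1.28 -0.04 -0.99  1.83 -0.03  1.34 -1.25] err 0.0 0.0
(632, -138, 242) [ 0.87  0.45 -0.94  1.42  0.36  1.45 -1.62] err 0.0 0.0
(632, -138, 300) [ 0.85  0.43 -0.95  1.32  0.35  1.56 -1.6 ] err 0.0 0.0
blue
(556, 123, 300) [ 0.65  0.26 -1.09  1.52  0.23  1.5  -1.88] err 0.0 0.0
(556, 123, 217) [ 0.63  0.31 -1.07  1.65  0.28  1.34 -1.92] err 0.0 0.0
(431, 105, 242) [ 0.93 -0.19 -1.07  1.89 -0.17  1.35 -1.54] err 0.0 0.0
(456, -142, 242) [ 1.12 -0.04 -0.83  1.83 -0.03  1.34 -1.25] err 0.0 0.0
(590, -138, 242) [ 0.88  0.32 -0.85  1.53  0.24  1.4  -1.53] err 0.0 0.0
(590, -138, 300) [ 0.88  0.3  -0.86  1.43  0.22  1.51 -1.52] err 0.0 0.0
```

Run:
```python
from plan import *
import json;json.dump([464,330,300,14],open('cmd.json','w'))
plan([(435,225,325,11,0,4)])
```

```text
cmd-meas 73.0 [-55.1 -46.5  11.5]
t 33.45 F [ 0.2 -0.3 -2.7] gap 29.5 from [464 330 300] 14.0 rows 4 
0, 0, 0.016, -0.033, 0.059, -0.016, 0, 0, 0, 0.05, -0.107, 0.19, -0.05, 0, 0, 0, 0.084, -0.181, 0.32, -0.084, 0, 0, 0, 0.1, -0.214, 0.379, -0.1, 0
```

Request:
drive_tool(commands=[0,0,0.016,-0.033,0.059,-0.016,0,0,0,0.05,-0.107,0.19,-0.05,0,0,0,0.084,-0.181,0.32,-0.084,0,0,0,0.1,-0.214,0.379,-0.1,0,0,0,0.1,-0.214,0.379,-0.1,0,0,0,0.1,-0.214,0.379,-0.1,0])

```text
time: 33.95
position: [378.7, 177.6, 333.0]
orientation: [-3.106, -0.295, -0.054]
wrist_force: [0.4, 1.0, -2.4]
finger_gap: 30.1
finger_force: 30.0
```

Run:
```python
from plan import *
cap('wrist');o=arm.get_obs();print(o['q'].round(2),o['position'],o['orientation'],o['joint_velocities'].round(2))
R0=rot(o['orientation']);print(np.degrees(np.arctan2(R0[1,0],R0[0,0])),R0[:,2])
```

```text
[ 0.45 -0.3  -0.74  1.81 -0.22  1.52 -1.64] [378.49726009 179.47900618 332.90176879] [-3.10571413 -0.29880304 -0.05379842] [ 0.06 -0.   -0.1  -0.01 -0.01 -0.    0.  ]
10.972696631226764 [ 0.03229528  0.02427357 -0.99918357]
```

```bash
rm -f cmd.json
python3 - <<'E'
from kin import *
go([0.45,-0.3,-0.74,1.81,-0.22,1.52,-1.64],[(450,215,330,11),(520,262,325,13),(468,332,300,14),(468,332,170,14)])
E
python3 - <<'E'
from plan import *
plan([(450,215,330,11,0,5),(520,265,325,13,0,6),(520,265,325,13,0,1)])
E
```

```text
(450, 215, 330) [ 0.43 -0.01 -0.9   1.63 -0.01  1.52 -1.85] err 0.0 0.0
(520, 262, 325) [ 0.26  0.25 -0.93  1.45  0.2   1.55 -2.  ] err 0.0 0.0
(468, 332, 300) [ 0.16  0.24 -0.96  1.51  0.19  1.49 -2.13] err 0.0 0.0
(468, 332, 170) [ 0.13  0.32 -0.94  1.71  0.27  1.25 -2.19] err 0.0 0.0
t 34.0 F [-0.8  0.5 -2.8] gap 29.5 from [378.5 179.5 332.9] 10.97 rows 12 
-0.034, -0.069, 0.001, 0.032, -0.009, 0.003, 0, -0.034, -0.069, 0, 0.108, -0.03, 0.009, 0, -0.034, -0.069, 0, 0.199, -0.055, 0.016, 0, -0.034, -0.069, 0, 0.275, -0.076, 0.022, 0, -0.034, -0.069, 0, 0.307, -0.085, 0.024, 0, -0.034, -0.069, -0.005, 0.33, -0.095, 0.027, 0, -0.033, -0.07, -0.018, 0.388, -0.122, 0.033, 0, -0.033, -0.07, -0.034, 0.463, -0.156, 0.041, 0, -0.033, -0.07, -0.05, 0.538, -0.19, 0.049, 0, -0.033, -0.07, -0.062, 0.596, -0.217, 0.056, 0, -0.033, -0.07, -0.067, 0.619, -0.227, 0.058, 0, -0.033, -0.07, -0.067, 0.619, -0.227, 0.058, 0
```

Request:
drive_tool(commands=[-0.034,-0.069,0.001,0.032,-0.009,0.003,0,-0.034,-0.069,0,0.108,-0.03,0.009,0,-0.034,-0.069,0,0.199,-0.055,0.016,0,-0.034,-0.069,0,0.275,-0.076,0.022,0,-0.034,-0.069,0,0.307,-0.085,0.024,0,-0.034,-0.069,-0.005,0.33,-0.095,0.027,0,-0.033,-0.07,-0.018,0.388,-0.122,0.033,0,-0.033,-0.07,-0.034,0.463,-0.156,0.041,0,-0.033,-0.07,-0.05,0.538,-0.19,0.049,0,-0.033,-0.07,-0.062,0.596,-0.217,0.056,0,-0.033,-0.07,-0.067,0.619,-0.227,0.058,0,-0.033,-0.07,-0.067,0.619,-0.227,0.058,0])

```text
time: 35.0
position: [520.2, 265.3, 324.6]
orientation: [-3.121, -0.356, 0.002]
wrist_force: [-0.1, 0.1, -2.3]
finger_gap: 29.6
finger_force: 30.0
```

Run:
```python
from plan import *
cap('wrist');cap('wrist');o=arm.get_obs();print(o['q'].round(2),o['position'],o['joint_velocities'].round(2))
R0=rot(o['orientation']);print(np.degrees(np.arctan2(R0[1,0],R0[0,0])),R0[:,2])
plan([(430,318,250,14.1,0,10),(430,318,250,14.1,0,2)])
```

```text
[ 0.28  0.27 -0.97  1.44  0.22  1.55 -2.02] [519.18377202 264.52894444 325.0665908 ] [-0.   -0.02  0.    0.01  0.   -0.   -0.  ]
13.007682624008705 [-6.06342450e-04 -1.58336218e-03 -9.99998563e-01]
cmd-meas 0.9 [-0.8 -0.5  0.1]
t 35.1 F [-0.5  0.1 -2.3] gap 29.6 from [520. 265. 325.] 13.0 rows 12 
0, 0, -0.001, -0.008, -0.008, 0.008, 0, 0, 0, -0.004, -0.032, -0.03, 0.031, 0, 0, 0, -0.008, -0.065, -0.062, 0.065, 0, 0, 0, -0.013, -0.107, -0.101, 0.106, 0, 0, 0, -0.018, -0.152, -0.144, 0.15, 0, 0, 0, -0.024, -0.196, -0.186, 0.194, 0, 0, 0, -0.029, -0.238, -0.225, 0.235, 0, 0, 0, -0.033, -0.272, -0.258, 0.269, 0, 0, 0, -0.036, -0.295, -0.279, 0.292, 0, 0, 0, -0.037, -0.303, -0.288, 0.3, 0, 0, 0, -0.037, -0.303, -0.288, 0.3, 0, 0, 0, -0.037, -0.303, -0.288, 0.3, 0
```

Request:
drive_tool(commands=[0,0,-0.001,-0.008,-0.008,0.008,0,0,0,-0.004,-0.032,-0.03,0.031,0,0,0,-0.008,-0.065,-0.062,0.065,0,0,0,-0.013,-0.107,-0.101,0.106,0,0,0,-0.018,-0.152,-0.144,0.15,0,0,0,-0.024,-0.196,-0.186,0.194,0,0,0,-0.029,-0.238,-0.225,0.235,0,0,0,-0.033,-0.272,-0.258,0.269,0,0,0,-0.036,-0.295,-0.279,0.292,0,0,0,-0.037,-0.303,-0.288,0.3,0,0,0,-0.037,-0.303,-0.288,0.3,0,0,0,-0.037,-0.303,-0.288,0.3,0])

```text
time: 36.1
position: [430.5, 317.3, 250.1]
orientation: [3.116, 0.384, 0.002]
wrist_force: [0.3, -0.1, -2.7]
finger_gap: 29.7
finger_force: 30.0
```

```bash
cat > rk2.py <<'E'
from plan import *
w=cap('wrist');w=cap('wrist','w6.png');P=wcloud(w);hsv=cv2.cvtColor(w['image'],cv2.COLOR_RGB2HSV).astype(int)
o=arm.get_obs();p=o['position'];print(p,o['q'].round(2))
ok=(w['range_z']>0)&(P[...,0]>380)&(P[...,0]<600)&(P[...,1]>230)&(P[...,1]<440)
red=((hsv[...,0]<7)|(hsv[...,0]>172))&(hsv[...,1]>170)
q=P[ok&~red&(P[...,2]>56)&(P[...,2]<70)]
r=cv2.minAreaRect(q[:,:2].astype(np.float32));print('rack top',len(q),r,np.median(q[:,2]))
# edges of slats: profile in rack frame
th=np.radians(r[2] if r[1][0]<r[1][1] else r[2]-90);u=np.array([np.cos(th),np.sin(th)]);d=(q[:,:2]-np.array(r[0]))@u
print('th',np.degrees(th),'d lo slat',d[d<0].min(),d[d<0].max(),'hi',d[d>0].min(),d[d>0].max())
k=red&(np.hypot(P[...,0]-p[0],P[...,1]-p[1])<60)&(P[...,2]>p[2]-160);q=P[k]
f=q[(q[:,2]<p[2]-54.5+28)];c,s=np.cos(th),np.sin(th);a=(f[:,0]-p[0])*c+(f[:,1]-p[1])*s;b=-(f[:,0]-p[0])*s+(f[:,1]-p[1])*c
A=np.c_[b,f[:,2]-p[2]+145,np.ones(len(f))];x=np.linalg.lstsq(A,a,rcond=None)[0];print('plate rel rack frame: face a at bottom',x[2],'yaw err',-np.degrees(x[0]),'pitch',np.degrees(x[1]),'b range',b.min(),b.max(),'zmin',f[:,2].min())
E
python3 rk2.py
```

```text
[430.8672245  317.23638191 250.19373385] [ 0.25  0.17 -1.03  1.68  0.15  1.38 -2.12]
rack top 2429 ((467.7146301269531, 332.1818542480469), (48.201744079589844, 130.65431213378906), 13.990139961242676) 62.977965641514686
th 13.990139961242676 d lo slat -24.100812700502306 -11.512047150811364 hi 12.03426412138707 24.100933876275906
plate rel rack frame: face a at bottom 6.692323110556638 yaw err 2.437907612133194 pitch -3.467880050211186 b range -31.51741254041422 26.502751096047543 zmin 115.30713191516196
```

View pics/w6.png

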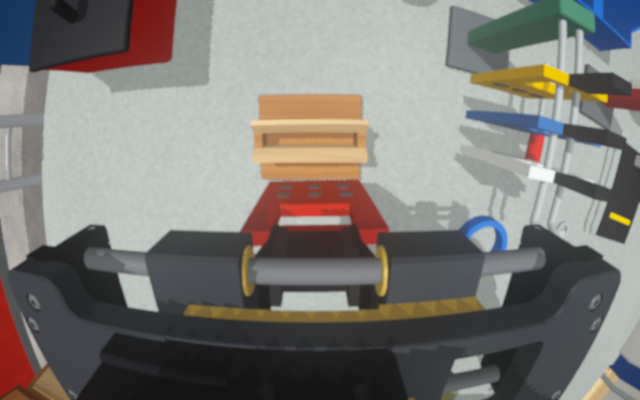

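The wrist view shows the rack at (308,140), undisturbed, with the plate just in front of it. Next: refit the plate's tilt with a looser mask.

```bash
cat > pl.py <<'E'
from plan import *
def plate(w,th,show=True):
    P=wcloud(w);hsv=cv2.cvtColor(w['image'],cv2.COLOR_RGB2HSV).astype(int);p=arm.get_obs()['position']
    red=((hsv[...,0]<7)|(hsv[...,0]>172))&(hsv[...,1]>120)
    t=np.radians(th);c,s=np.cos(t),np.sin(t);a=(P[...,0]-p[0])*c+(P[...,1]-p[1])*s;b=-(P[...,0]-p[0])*s+(P[...,1]-p[1])*c;z=P[...,2]-p[2]
    k=red&(abs(a)<25)&(abs(b)<55)&(z>-160)&(z<10)
    bar=k&(z>-17);print('bar-top pts',bar.sum(),'z',np.percentile(z[bar],[50,95]).round(1) if bar.sum() else '')
    f=k&(z<-17);B,Z,A=b[f],z[f],a[f];
    for it in range(4):
        X=np.c_[B,Z+54.5,np.ones(len(B))];x=np.linalg.lstsq(X,A,rcond=None)[0];r=A-X@x;g=abs(r)<2.5*max(.7,np.median(abs(r))*1.5);B,Z,A=B[g],Z[g],A[g]
    print(len(A),'face a at centre %.1f yaw %.2f pitch %.2f'%(x[2],-np.degrees(x[0]),np.degrees(x[1])),'b',B.min().round(1),B.max().round(1),'z',Z.min().round(1),Z.max().round(1),'rms',np.std(A-np.c_[B,Z+54.5,np.ones(len(B))]@x).round(2))
E
python3 - <<'E'
from pl import *
plate(cap('wrist'),14.0)
E
```

```text
bar-top pts 745 z [-14.  -12.3]
3593 face a at centre 4.7 yaw 0.93 pitch -0.08 b -44.3 43.6 z -143.7 -17.0 rms 0.41
```

Run:
```python
from plan import *
g=(467.7,332.2)
plan([(*g,250,13.1,0,5),(*g,250,13.1,0,2)])
plan([(*g,190,13.1,0,6),(*g,160,13.1,0,5),(*g,160,13.1,0,1)])
```

```text
cmd-meas 1.1 [ 0.8 -0.7  0.1]
t 36.25 F [-0.3  0.2 -3.2] gap 29.9 from [430. 318. 250.] 14.1 rows 7 
0, 0, 0.003, 0.017, -0.002, 0, 0, 0, 0, 0.012, 0.056, -0.006, 0, 0, 0, 0, 0.022, 0.104, -0.012, 0, 0, 0, 0, 0.03, 0.143, -0.016, 0, 0, 0, 0, 0.033, 0.16, -0.018, 0, 0, 0, 0, 0.033, 0.16, -0.018, 0, 0, 0, 0, 0.033, 0.16, -0.018, 0, 0
cmd-meas 39.8 [-36.9 -14.9   0.1]
t 36.25 F [-0.3  0.2 -3.2] gap 29.9 from [467.7 332.2 250. ] 13.1 rows 12 
0, 0, 0, 0, 0, 0.018, 0, 0, 0, 0, 0, 0, 0.062, 0, 0, 0, 0, 0, 0, 0.12, 0, 0, 0, 0, 0, 0, 0.178, 0, 0, 0, 0, 0, 0, 0.222, 0, 0, 0, 0, 0, 0, 0.24, 0, 0, 0, 0, 0, 0, 0.252, 0, 0, 0, 0, 0, 0, 0.282, 0, 0, 0, 0, 0, 0, 0.318, 0, 0, 0, 0, 0, 0, 0.348, 0, 0, 0, 0, 0, 0, 0.36, 0, 0, 0, 0, 0, 0, 0.36, 0
```

Request:
drive_tool(commands=[0,0,0.003,0.017,-0.002,0,0,0,0,0.012,0.056,-0.006,0,0,0,0,0.022,0.104,-0.012,0,0,0,0,0.03,0.143,-0.016,0,0,0,0,0.033,0.16,-0.018,0,0,0,0,0.033,0.16,-0.018,0,0,0,0,0.033,0.16,-0.018,0,0])

```text
time: 36.83
position: [467.3, 331.9, 249.5]
orientation: [3.12, 0.359, -0.002]
wrist_force: [-1.2, 0.4, -3.7]
finger_gap: 29.9
finger_force: 30.0
```

Run:
```python
from pl import *
cap('wrist');w=cap('wrist');plate(w,14.0);o=arm.get_obs();p=o['position'];print(p)
P=wcloud(w);q=P[(w['range_z']>0)&(P[...,2]>57)&(P[...,2]<70)&(P[...,0]>380)&(P[...,0]<600)&(P[...,1]>230)&(P[...,1]<440)]
t=np.radians(14);d=(q[:,:2]-p[:2])@np.array([np.cos(t),np.sin(t)]);e=(q[:,:2]-p[:2])@np.array([-np.sin(t),np.cos(t)])
print('slats',len(q),np.percentile(d[d>0],[0,1,99]).round(1),np.percentile(d[d<0],[1,99,100]).round(1) if (d<0).any() else '', e.min(),e.max())
```

```text
bar-top pts 719 z [-14.2 -11.7]
3598 face a at centre 4.6 yaw 0.04 pitch 0.02 b -44.1 43.5 z -142.3 -17.0 rms 0.4
[466.94148693 331.82676048 249.68586187]
slats 1161 [13.6 14.2 25.4] [-22.3 -11.9 -11.3] -64.9553144952642 65.23173518402312
```

Request:
drive_tool(commands=[0,0,0,0.005,0,0.018,0,0,0,0,0.005,0,0.062,0,0,0,0,0.005,0,0.12,0,0,0,0,0.005,0,0.178,0,0,0,0,0.005,0,0.222,0,0,0,0,0.005,0,0.24,0,0,0,0,0.005,0,0.252,0,0,0,0,0.005,0,0.282,0,0,0,0,0.005,0,0.318,0,0,0,0,0.005,0,0.348,0,0,0,0,0.005,0,0.36,0,0,0,0,0.005,0,0.36,0])

```text
time: 37.93
position: [468.7, 331.7, 159.2]
orientation: [3.119, 0.359, -0.001]
wrist_force: [-0.2, 0.3, -2.1]
finger_gap: 29.7
finger_force: 30.0
```

Run:
```python
from pl import *
import json;c=json.load(open('cmd.json'));c[0]+=1.2;c[1]+=.3;json.dump(c,open('cmd.json','w'))
g=c[:2];w=cap('wrist');w=cap('wrist');plate(w,14.0);print(arm.get_obs()['wrist_force'])
plan([(*g,158,13.1,0,2),(*g,158,13.1,0,1),(*g,158,13.1,65,5),(*g,158,13.1,65,1)])
plan([(*g,270,13.1,65,6),(*g,300,13.1,65,2),(*g,300,13.1,65,2)])
```

```text
bar-top pts 791 z [-14.1  -6.7]
3230 face a at centre 4.5 yaw 0.02 pitch 0.02 b -44.8 44.3 z -118.5 -17.1 rms 0.4
[ 0.75810688  0.05148713 -3.0325234 ]
cmd-meas 0.6 [-0.2 -0.5 -0.3]
t 38.03 F [ 0.8  0.1 -3. ] gap 29.6 from [468.9 332.5 160. ] 13.1 rows 9 
0, 0, 0, 0, 0, 0.004, 0, 0, 0, 0, 0, 0, 0.008, 0, 0, 0, 0, 0, 0, 0.008, 0, 0, 0, 0, 0, 0, 0.008, 65, 0, 0, 0, 0, 0, 0.008, 65, 0, 0, 0, 0, 0, 0.008, 65, 0, 0, 0, 0, 0, 0.008, 65, 0, 0, 0, 0, 0, 0.008, 65, 0, 0, 0, 0, 0, 0.008, 65
cmd-meas 1.8 [-0.2 -0.5  1.7]
t 38.03 F [ 0.8  0.1 -3. ] gap 29.6 from [468.9 332.5 158. ] 13.1 rows 10 
0, 0, 0, 0, 0, -0.033, 65, 0, 0, 0, 0, 0, -0.116, 65, 0, 0, 0, 0, 0, -0.224, 65, 0, 0, 0, 0, 0, -0.332, 65, 0, 0, 0, 0, 0, -0.415, 65, 0, 0, 0, 0, 0, -0.448, 65, 0, 0, 0, 0, 0, -0.508, 65, 0, 0, 0, 0, 0, -0.568, 65, 0, 0, 0, 0, 0, -0.568, 65, 0, 0, 0, 0, 0, -0.568, 65
```

Request:
drive_tool(commands=[0,0,0,0,0,0.004,0,0,0,0,0,0,0.008,0,0,0,0,0,0,0.008,0,0,0,0,0,0,0.008,65,0,0,0,0,0,0.008,65,0,0,0,0,0,0.008,65,0,0,0,0,0,0.008,65,0,0,0,0,0,0.008,65,0,0,0,0,0,0.008,65])

```text
time: 38.78
position: [468.7, 331.9, 157.6]
orientation: [3.119, 0.359, -0.0]
wrist_force: [0.5, 1.0, 0.1]
finger_gap: 55.0
finger_force: 0.0
```

Request:
drive_tool(commands=[0,0,0,0,0,-0.033,65,0,0,0,0,0,-0.116,65,0,0,0,0,0,-0.224,65,0,0,0,0,0,-0.332,65,0,0,0,0,0,-0.415,65,0,0,0,0,0,-0.448,65,0,0,0,0,0,-0.508,65,0,0,0,0,0,-0.568,65,0,0,0,0,0,-0.568,65])

```text
time: 39.53
position: [469.4, 333.1, 302.1]
orientation: [3.121, 0.359, 0.005]
wrist_force: [0.6, -0.1, 0.5]
finger_gap: 56.5
finger_force: 0.0
```

Run:
```python
from pl import *
w=cap('wrist');w=cap('wrist','w7.png');print(arm.get_obs()['q'].round(2))
for t in tabs(w,420,520,290,380,180,205): print('red tab',t)
for t in tabs(w,440,700,60,200): print(t)
plan([(525,250,300,10,65,5),(514,117.5,300,7.6,65,6)])
```

```text
[ 0.18  0.26 -1.01  1.51  0.22  1.5  -2.17]
red tab (392, [468.8, 331.9], [10.3, 28.2], 13.4, np.float64(195.4))
(274, [596.3, 128.4], [10.2, 32.2], 9.2, np.float64(255.4))
(265, [554.2, 122.8], [10.4, 32.5], 7.7, np.float64(255.4))
(262, [513.2, 117.5], [10.5, 31.6], 6.9, np.float64(255.2))
cmd-meas 0.8 [-0.3 -0.3 -0.7]
t 39.63 F [-0.1 -1.3 -0.9] gap 56.5 from [468.9 332.5 300. ] 13.1 rows 11 
0, 0, 0.011, 0.015, 0.039, 0, 65, 0, 0, 0.036, 0.051, 0.131, 0, 65, 0, 0, 0.067, 0.093, 0.241, 0, 65, 0, 0, 0.093, 0.129, 0.334, 0, 65, 0, 0, 0.103, 0.144, 0.372, 0, 65, 0, 0, 0.109, 0.132, 0.41, 0, 65, 0, 0, 0.124, 0.102, 0.504, 0, 65, 0, 0, 0.143, 0.062, 0.625, 0, 65, 0, 0, 0.163, 0.023, 0.747, 0, 65, 0, 0, 0.177, -0.007, 0.841, 0, 65, 0, 0, 0.183, -0.019, 0.879, 0, 65
```

View pics/w7.png

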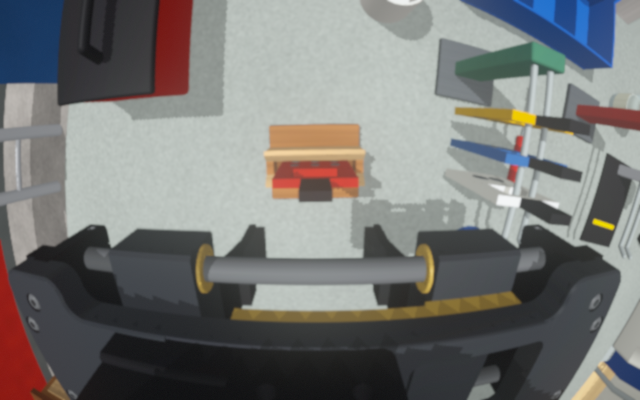

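The red plate stands upright in the slot: tab at (315,188), top at 195 mm. Next I'll bring white, blue and yellow back, one at a time.

Request:
drive_tool(commands=[0,0,0.011,0.015,0.039,0,65,0,0,0.036,0.051,0.131,0,65,0,0,0.067,0.093,0.241,0,65,0,0,0.093,0.129,0.334,0,65,0,0,0.1,0.135,0.4,0,65,0,0,0.109,0.125,0.46,0,65,0,0,0.124,0.1,0.54,0,65,0,0,0.143,0.062,0.65,0,65,0,0,0.163,0.023,0.76,0,65,0,0,0.177,-0.007,0.841,0,65,0,0,0.183,-0.019,0.879,0,65,0,0,0.183,-0.019,0.879,0,65])

```text
time: 40.63
position: [514.1, 113.1, 299.1]
orientation: [3.132, 0.199, -0.002]
wrist_force: [0.0, 0.2, 0.5]
finger_gap: 56.5
finger_force: 0.0
```

```bash
cat > ret.py <<'E'
import sys
from plan import *
def seq(b,d,nxt=None,yaw=7.6):
    f=hk(SPARE,-222,1);u=hk(SPARE,inv(SPARE,*b)[0],.7);h=hk(HOME,-222);e=hk(HOME,d)
    plan([(*b,285,yaw,65,1),(*b,217.5,yaw,65,4),(*b,217.5,yaw,65,1),(*b,217.5,yaw,0,6)])
    plan([(*b,217.5,yaw,0,1),(*u,241.5,7.6,0,3),(*f,241.5,7.6,0,7),(*f,241.5,7.6,0,1)])
    plan([(*h,241.5,1.2,0,10),(*h,241.5,1.2,0,2)])
    plan([(*e,241.5,1.2,0,9),(*e,241.5,1.2,0,2)])
    plan([(*e,216.5,1.2,0,4),(*e,216.5,1.2,0,1),(*e,216.5,1.2,65,5)])
    if nxt: plan([(*e,295,1.2,65,4),(*nxt,292,7.6,65,8)])
E
python3 - <<'E'
from ret import *
w=cap('wrist');w=cap('wrist')
for t in tabs(w,440,700,60,200): print(t)
print(arm.get_obs()['q'].round(2))
seq((513.5,117.4),-55,(560,95))
E
```

```text
(751, [596.2, 128.4], [10.3, 30.1], 8.7, np.float64(255.5))
(733, [554.2, 122.2], [10.3, 29.6], 7.7, np.float64(255.4))
(679, [513.3, 116.7], [11.1, 30.4], 7.1, np.float64(255.2))
[ 0.57  0.09 -0.9   1.62  0.07  1.47 -1.77]
cmd-meas 0.4 [-0.2  0.1 -0.3]
t 40.73 F [-0.4  1.  -0.3] gap 56.7 from [514.  117.5 300. ] 7.6 rows 12 
0, 0, 0, -0.002, 0, 0.06, 65, 0, 0, 0, -0.002, 0, 0.102, 65, 0, 0, 0, -0.002, 0, 0.195, 65, 0, 0, 0, -0.002, 0, 0.288, 65, 0, 0, 0, -0.002, 0, 0.33, 65, 0, 0, 0, -0.002, 0, 0.33, 65, 0, 0, 0, -0.002, 0, 0.33, 0, 0, 0, 0, -0.002, 0, 0.33, 0, 0, 0, 0, -0.002, 0, 0.33, 0, 0, 0, 0, -0.002, 0, 0.33, 0, 0, 0, 0, -0.002, 0, 0.33, 0, 0, 0, 0, -0.002, 0, 0.33, 0
cmd-meas 82.2 [ 0.3  0.2 82.2]
t 40.73 F [-0.4  1.  -0.3] gap 56.7 from [513.5 117.4 217.5] 7.6 rows 12 
0, 0, 0, 0, 0, 0, 0, 0, 0, 0, 0, 0, -0.032, 0, 0, 0, 0, 0, 0, -0.064, 0, 0, 0, 0, 0, 0, -0.096, 0, 0, 0, 0, -0.018, 0, -0.096, 0, 0, 0, 0, -0.066, 0, -0.096, 0, 0, 0, 0, -0.131, 0, -0.096, 0, 0, 0, 0, -0.202, -0.001, -0.096, 0, 0, 0, 0, -0.267, -0.001, -0.096, 0, 0, 0, 0, -0.315, -0.001, -0.096, 0, 0, 0, 0, -0
[... 1196 characters left out ...]
, 0, 0, 0, 0.1, 0, 0, 0, 0, 0, 0, 0.1, 65, 0, 0, 0, 0, 0, 0.1, 65, 0, 0, 0, 0, 0, 0.1, 65, 0, 0, 0, 0, 0, 0.1, 65, 0, 0, 0, 0, 0, 0.1, 65
cmd-meas 291.0 [-109.2  256.6   83.2]
t 40.73 F [-0.4  1.  -0.3] gap 56.7 from [ 623.  -139.   216.5] 1.2 rows 12  FAST7 FAST8
0, 0, 0, 0, 0, -0.049, 65, 0, 0, 0, 0, 0, -0.157, 65, 0, 0, 0, 0, 0, -0.265, 65, 0, 0, 0, 0, 0, -0.314, 65, 0, 0, -0.009, -0.01, -0.04, -0.313, 65, 0, 0, -0.033, -0.036, -0.147, -0.312, 65, 0, 0, -0.067, -0.074, -0.298, -0.31, 65, 0, 0, -0.107, -0.116, -0.47, -0.308, 65, 0, 0, -0.146, -0.159, -0.643, -0.306, 65, 0, 0, -0.18, -0.196, -0.794, -0.304, 65, 0, 0, -0.204, -0.222, -0.9, -0.303, 65, 0, 0, -0.213, -0.232, -0.941, -0.302, 65
```

Request:
drive_tool(commands=[0,0,0,-0.002,0,0.06,65,0,0,0,-0.002,0,0.102,65,0,0,0,-0.002,0,0.195,65,0,0,0,-0.002,0,0.288,65,0,0,0,-0.002,0,0.33,65,0,0,0,-0.002,0,0.33,65,0,0,0,-0.002,0,0.33,0,0,0,0,-0.002,0,0.33,0,0,0,0,-0.002,0,0.33,0,0,0,0,-0.002,0,0.33,0,0,0,0,-0.002,0,0.33,0,0,0,0,-0.002,0,0.33,0])

```text
time: 41.73
position: [513.9, 116.9, 218.4]
orientation: [3.133, 0.209, 0.002]
wrist_force: [0.3, -0.2, 1.5]
finger_gap: 29.4
finger_force: 30.0
```

Request:
drive_tool(commands=[0,0,0,0,0,0,0,0,0,0,0,0,-0.032,0,0,0,0,0,0,-0.064,0,0,0,0,0,0,-0.096,0,0,0,0,-0.018,0,-0.096,0,0,0,0,-0.066,0,-0.096,0,0,0,0,-0.131,0,-0.096,0,0,0,0,-0.202,-0.001,-0.096,0,0,0,0,-0.267,-0.001,-0.096,0,0,0,0,-0.315,-0.001,-0.096,0,0,0,0,-0.333,-0.001,-0.096,0,0,0,0,-0.333,-0.001,-0.096,0])

```text
time: 42.73
position: [430.1, 105.8, 241.7]
orientation: [3.131, 0.208, 0.001]
wrist_force: [0.8, 0.0, -2.9]
finger_gap: 30.0
finger_force: 30.0
```

Request:
drive_tool(commands=[0,0,0.006,-0.001,0.028,0,0,0,0,0.022,-0.003,0.104,0,0,0,0,0.046,-0.007,0.216,0,0,0,0,0.075,-0.011,0.352,0,0,0,0,0.107,-0.016,0.5,0,0,0,0,0.138,-0.021,0.649,0,0,0,0,0.167,-0.025,0.785,0,0,0,0,0.191,-0.029,0.897,0,0,0,0,0.207,-0.031,0.973,0,0,0,0,0.213,-0.032,1,0,0,0,0,0.213,-0.032,1,0,0,0,0,0.213,-0.032,1,0,0])

```text
time: 43.73
position: [456.5, -141.2, 241.8]
orientation: [3.141, 0.036, -0.001]
wrist_force: [-0.1, 0.7, -2.6]
finger_gap: 29.8
finger_force: 30.0
```

Run:
```python
from plan import *
w=cap('wrist');w=cap('wrist');prongs(w,HOME);o=arm.get_obs();print(inv(HOME,*o['position'][:2]),o['q'].round(2))
```

```text
prong 1 1883 dy@-190,-60 [11.8 10.6] z 194.1
prong -1 1912 dy@-190,-60 [-12.4 -12.7] z 194.0
(np.float64(-221.44027398760284), np.float64(1.9306874852534865)) [ 0.84 -0.04 -0.58  1.83 -0.02  1.35 -1.28]
```

Request:
drive_tool(commands=[0,0,0,0.023,0.003,0,0,0,0,0,0.084,0.003,0,0,0,0,0,0.173,0.003,0,0,0,0,0,0.279,0.003,0,0,0,0,0,0.389,0.003,0,0,0,0,0,0.495,0.003,0,0,0,0,0,0.584,0.003,0,0,0,0,0,0.645,0.003,0,0,0,0,0,0.668,0.003,0,0,0,0,0,0.668,0.003,0,0,0,0,0,0.668,0.003,0,0])

```text
time: 44.75
position: [622.8, -139.1, 242.0]
orientation: [3.14, 0.036, -0.001]
wrist_force: [0.7, 0.7, -2.7]
finger_gap: 29.9
finger_force: 30.0
```

Request:
drive_tool(commands=[0,0,0,0,0,0.016,0,0,0,0,0,0,0.05,0,0,0,0,0,0,0.084,0,0,0,0,0,0,0.1,0,0,0,0,0,0,0.1,0,0,0,0,0,0,0.1,65,0,0,0,0,0,0.1,65,0,0,0,0,0,0.1,65,0,0,0,0,0,0.1,65,0,0,0,0,0,0.1,65,0,0,0,0,0,0.1,65])

```text
time: 45.67
position: [623.1, -140.0, 217.0]
orientation: [3.14, 0.034, 0.0]
wrist_force: [0.2, 0.0, 0.6]
finger_gap: 55.1
finger_force: 0.0
```

Request:
drive_tool(commands=[0,0,0,0,0,-0.049,65,0,0,0,0,0,-0.157,65,0,0,0,0,0,-0.265,65,0,0,0,0,0,-0.314,65,0,0,-0.009,-0.01,-0.04,-0.313,65,0,0,-0.033,-0.036,-0.147,-0.312,65,0,0,-0.067,-0.074,-0.298,-0.31,65,0,0,-0.107,-0.116,-0.46,-0.308,65,0,0,-0.146,-0.159,-0.62,-0.306,65,0,0,-0.18,-0.196,-0.78,-0.304,65,0,0,-0.204,-0.222,-0.895,-0.303,65,0,0,-0.213,-0.232,-0.941,-0.302,65])

```text
time: 46.67
position: [557.2, 101.1, 291.8]
orientation: [3.133, 0.224, -0.001]
wrist_force: [-0.3, 1.0, -0.1]
finger_gap: 56.4
finger_force: 0.0
```

Run:
```python
from ret import *
import json;c=json.load(open('cmd.json'));c[1]-=.75;json.dump(c,open('cmd.json','w'))
cap('wrist');w=cap('wrist')
for t in tabs(w,440,700,60,200)+tabs(w,440,700,-200,-80): print(t)
print(arm.get_obs()['q'].round(2))
seq((554.4,122.4),-97,(600,95))
```

```text
(766, [596.3, 128.1], [10.5, 30.1], 8.3, np.float64(255.4))
(666, [554.3, 122.3], [11.5, 30.0], 6.8, np.float64(255.2))
(226, [621.4, -139.7], [9.8, 33.0], 0.1, np.float64(255.2))
[ 0.46  0.19 -0.78  1.54  0.13  1.46 -1.75]
cmd-meas 3.6 [-1.4  3.3 -0.3]
t 46.77 F [-1.1 -0.4 -0.2] gap 56.3 from [560.   94.2 292. ] 7.6 rows 12 
0, 0, 0, -0.007, -0.115, 0.028, 65, 0, 0, 0, -0.007, -0.115, 0.07, 65, 0, 0, 0, -0.007, -0.115, 0.163, 65, 0, 0, 0, -0.007, -0.115, 0.256, 65, 0, 0, 0, -0.007, -0.115, 0.298, 65, 0, 0, 0, -0.007, -0.115, 0.298, 65, 0, 0, 0, -0.007, -0.115, 0.298, 0, 0, 0, 0, -0.007, -0.115, 0.298, 0, 0, 0, 0, -0.007, -0.115, 0.298, 0, 0, 0, 0, -0.007, -0.115, 0.298, 0, 0, 0, 0, -0.007, -0.115, 0.298, 0, 0, 0, 0, -0.007, -0.115, 0.298, 0
cmd-meas 78.4 [  4.2 -24.9  74.2]
t 46.77 F [-1.1 -0.4 -0.2] gap 56.3 from [554.4 122.4 217.5] 7.6 rows 12 
0, 0, 0, 0, 0, 0, 0, 0, 0, 0, 0, -0.001, -0.032, 0, 0, 0, 0, 0, -0.001, -0.064, 0, 0, 0, 0, 0, -0.002, -0.096, 0, 0, 0, 0, -0.028, -0.002, -0.096, 0, 0, 0, 0, -0.099, -0.002, -0.096, 0, 0, 0, 0, -0.196, -0.002, -0.096, 0, 0, 0, 0, -0.302, -
[... 1280 characters left out ...]
 0, 0, 0, 0, 0, 0, 0.1, 0, 0, 0, 0, 0, 0, 0.1, 65, 0, 0, 0, 0, 0, 0.1, 65, 0, 0, 0, 0, 0, 0.1, 65, 0, 0, 0, 0, 0, 0.1, 65, 0, 0, 0, 0, 0, 0.1, 65
cmd-meas 250.0 [-22.4 237.4  75.2]
t 46.77 F [-1.1 -0.4 -0.2] gap 56.3 from [ 581.  -139.8  216.5] 1.2 rows 12  FAST7 FAST8
0, 0, 0, 0, 0, -0.049, 65, 0, 0, 0, 0, 0, -0.157, 65, 0, 0, 0, 0, 0, -0.265, 65, 0, 0, 0, 0, 0, -0.314, 65, 0, 0, -0.009, 0.004, -0.04, -0.313, 65, 0, 0, -0.033, 0.015, -0.146, -0.312, 65, 0, 0, -0.067, 0.03, -0.297, -0.31, 65, 0, 0, -0.107, 0.048, -0.469, -0.308, 65, 0, 0, -0.146, 0.065, -0.641, -0.306, 65, 0, 0, -0.18, 0.081, -0.791, -0.304, 65, 0, 0, -0.204, 0.091, -0.897, -0.303, 65, 0, 0, -0.213, 0.096, -0.938, -0.302, 65
```

Request:
drive_tool(commands=[0,0,0,-0.007,-0.07,0.01,65,0,0,0,-0.007,-0.115,0.06,65,0,0,0,-0.007,-0.115,0.163,65,0,0,0,-0.007,-0.115,0.256,65,0,0,0,-0.007,-0.115,0.298,65,0,0,0,-0.007,-0.115,0.298,65,0,0,0,-0.007,-0.115,0.298,0,0,0,0,-0.007,-0.115,0.298,0,0,0,0,-0.007,-0.115,0.298,0,0,0,0,-0.007,-0.115,0.298,0,0,0,0,-0.007,-0.115,0.298,0,0,0,0,-0.007,-0.115,0.298,0])

```text
time: 47.77
position: [555.0, 122.3, 218.4]
orientation: [3.133, 0.209, 0.002]
wrist_force: [0.6, -0.3, 2.4]
finger_gap: 30.0
finger_force: 30.0
```

Request:
drive_tool(commands=[0,0,0,0,0,0,0,0,0,0,0,-0.001,-0.032,0,0,0,0,0,-0.001,-0.064,0,0,0,0,0,-0.002,-0.096,0,0,0,0,-0.028,-0.002,-0.096,0,0,0,0,-0.099,-0.002,-0.096,0,0,0,0,-0.196,-0.002,-0.096,0,0,0,0,-0.302,-0.002,-0.096,0,0,0,0,-0.399,-0.003,-0.096,0,0,0,0,-0.47,-0.003,-0.096,0,0,0,0,-0.498,-0.003,-0.096,0,0,0,0,-0.498,-0.003,-0.096,0])

```text
time: 48.77
position: [429.8, 106.2, 241.8]
orientation: [3.13, 0.208, 0.001]
wrist_force: [0.9, -0.2, -2.6]
finger_gap: 29.6
finger_force: 30.0
```

Request:
drive_tool(commands=[0,0,0.006,-0.001,0.028,0,0,0,0,0.022,-0.003,0.104,0,0,0,0,0.046,-0.007,0.216,0,0,0,0,0.075,-0.011,0.352,0,0,0,0,0.107,-0.016,0.5,0,0,0,0,0.138,-0.021,0.649,0,0,0,0,0.167,-0.025,0.785,0,0,0,0,0.191,-0.029,0.897,0,0,0,0,0.207,-0.031,0.973,0,0,0,0,0.213,-0.032,1,0,0,0,0,0.213,-0.032,1,0,0,0,0,0.213,-0.032,1,0,0])

```text
time: 49.77
position: [456.8, -140.9, 241.8]
orientation: [3.141, 0.036, -0.0]
wrist_force: [-0.1, 1.3, -1.6]
finger_gap: 29.5
finger_force: 30.0
```

Request:
drive_tool(commands=[0,0,0,0,0.003,0,0,0,0,0,0.017,0.003,0,0,0,0,0,0.063,0.003,0,0,0,0,0,0.13,0.003,0,0,0,0,0,0.209,0.003,0,0,0,0,0,0.291,0.003,0,0,0,0,0,0.37,0.003,0,0,0,0,0,0.437,0.003,0,0,0,0,0,0.483,0.003,0,0,0,0,0,0.5,0.003,0,0,0,0,0,0.5,0.003,0,0,0,0,0,0.5,0.003,0,0])

```text
time: 50.77
position: [581.0, -139.6, 242.1]
orientation: [3.14, 0.036, -0.001]
wrist_force: [-1.0, 0.4, -2.7]
finger_gap: 29.9
finger_force: 30.0
```

Request:
drive_tool(commands=[0,0,0,0,0,0.016,0,0,0,0,0,0,0.05,0,0,0,0,0,0,0.084,0,0,0,0,0,0,0.1,0,0,0,0,0,0,0.1,0,0,0,0,0,0,0.1,65,0,0,0,0,0,0.1,65,0,0,0,0,0,0.1,65,0,0,0,0,0,0.1,65,0,0,0,0,0,0.1,65,0,0,0,0,0,0.1,65])

```text
time: 51.68
position: [581.2, -140.4, 216.9]
orientation: [3.14, 0.034, -0.0]
wrist_force: [-0.8, -0.0, -0.5]
finger_gap: 54.8
finger_force: 0.0
```

Request:
drive_tool(commands=[0,0,0,0,0,-0.049,65,0,0,0,0,0,-0.157,65,0,0,0,0,0,-0.265,65,0,0,0,0,0,-0.314,65,0,0,-0.009,0.004,-0.04,-0.313,65,0,0,-0.033,0.015,-0.146,-0.312,65,0,0,-0.067,0.03,-0.297,-0.31,65,0,0,-0.107,0.048,-0.46,-0.308,65,0,0,-0.146,0.065,-0.62,-0.306,65,0,0,-0.18,0.081,-0.78,-0.304,65,0,0,-0.204,0.091,-0.89,-0.303,65,0,0,-0.213,0.096,-0.938,-0.302,65])

```text
time: 52.68
position: [598.5, 101.9, 291.1]
orientation: [-3.132, -0.223, 0.002]
wrist_force: [-0.2, 0.5, 0.1]
finger_gap: 56.5
finger_force: 0.0
```

Run:
```python
from ret import *
import json;c=json.load(open('cmd.json'));c[1]-=.75;json.dump(c,open('cmd.json','w'))
cap('wrist');w=cap('wrist')
for t in tabs(w,440,700,60,200)+tabs(w,440,700,-200,-80): print(t)
print(arm.get_obs()['q'].round(2))
seq((596.3,128.2),-139)
```

```text
(685, [596.7, 127.9], [10.7, 30.1], 9.2, np.float64(255.2))
(238, [621.3, -140.3], [10.7, 33.2], 0.9, np.float64(255.2))
[ 0.34  0.27 -0.68  1.45  0.17  1.48 -1.76]
cmd-meas 4.3 [-0.9  4.2 -0.8]
t 52.78 F [ 0.5 -0.9  0.4] gap 56.4 from [600.   94.2 292. ] 7.6 rows 12 
0, 0, 0, 0.003, -0.137, 0.028, 65, 0, 0, 0, 0.003, -0.137, 0.07, 65, 0, 0, 0, 0.003, -0.137, 0.163, 65, 0, 0, 0, 0.003, -0.137, 0.256, 65, 0, 0, 0, 0.003, -0.137, 0.298, 65, 0, 0, 0, 0.003, -0.137, 0.298, 65, 0, 0, 0, 0.003, -0.137, 0.298, 0, 0, 0, 0, 0.003, -0.137, 0.298, 0, 0, 0, 0, 0.003, -0.137, 0.298, 0, 0, 0, 0, 0.003, -0.137, 0.298, 0, 0, 0, 0, 0.003, -0.137, 0.298, 0, 0, 0, 0, 0.003, -0.137, 0.298, 0
cmd-meas 79.5 [  2.8 -29.8  73.7]
t 52.78 F [ 0.5 -0.9  0.4] gap 56.4 from [596.3 128.2 217.5] 7.6 rows 12 
0, 0, 0, 0, 0, 0, 0, 0, 0, 0, 0, 0, -0.032, 0, 0, 0, 0, 0, -0.001, -0.064, 0, 0, 0, 0, 0, -0.001, -0.096, 0, 0, 0, 0, -0.037, -0.001, -0.096, 0, 0, 0, 0, -0.132, -0.001, -0.096, 0, 0, 0, 0, -0.263, -0.001, -0.096, 0, 0, 0, 0, -0.405, -0.001, -0.096, 0, 0, 0, 0, -0.535, -0.002, -0.096, 0, 0, 0, 0, -0.63, -0.002
[... 656 characters left out ...]
t 52.78 F [ 0.5 -0.9  0.4] gap 56.4 from [ 456.  -142.4  241.5] 1.2 rows 11 
0, 0, 0, 0.011, 0, 0, 0, 0, 0, 0, 0.042, 0, 0, 0, 0, 0, 0, 0.086, 0, 0, 0, 0, 0, 0, 0.138, 0, 0, 0, 0, 0, 0, 0.194, 0, 0, 0, 0, 0, 0, 0.246, 0, 0, 0, 0, 0, 0, 0.29, 0, 0, 0, 0, 0, 0, 0.321, 0, 0, 0, 0, 0, 0, 0.332, 0, 0, 0, 0, 0, 0, 0.332, 0, 0, 0, 0, 0, 0, 0.332, 0, 0, 0
cmd-meas 251.5 [ 60.1 239.1  49.7]
t 52.78 F [ 0.5 -0.9  0.4] gap 56.4 from [ 539.  -140.7  241.5] 1.2 rows 10 
0, 0, 0, 0, 0, 0.016, 0, 0, 0, 0, 0, 0, 0.05, 0, 0, 0, 0, 0, 0, 0.084, 0, 0, 0, 0, 0, 0, 0.1, 0, 0, 0, 0, 0, 0, 0.1, 0, 0, 0, 0, 0, 0, 0.1, 65, 0, 0, 0, 0, 0, 0.1, 65, 0, 0, 0, 0, 0, 0.1, 65, 0, 0, 0, 0, 0, 0.1, 65, 0, 0, 0, 0, 0, 0.1, 65
```

Request:
drive_tool(commands=[0,0,0,0.003,-0.08,0.01,65,0,0,0,0.003,-0.137,0.06,65,0,0,0,0.003,-0.137,0.163,65,0,0,0,0.003,-0.137,0.256,65,0,0,0,0.003,-0.137,0.298,65,0,0,0,0.003,-0.137,0.298,65,0,0,0,0.003,-0.137,0.298,0,0,0,0,0.003,-0.137,0.298,0,0,0,0,0.003,-0.137,0.298,0,0,0,0,0.003,-0.137,0.298,0,0,0,0,0.003,-0.137,0.298,0,0,0,0,0.003,-0.137,0.298,0])

```text
time: 53.78
position: [596.8, 128.6, 218.5]
orientation: [3.133, 0.209, 0.002]
wrist_force: [0.2, -0.1, 2.8]
finger_gap: 30.2
finger_force: 29.9
```

Request:
drive_tool(commands=[0,0,0,0,0,0,0,0,0,0,0,0,-0.032,0,0,0,0,0,-0.001,-0.064,0,0,0,0,0,-0.001,-0.096,0,0,0,0,-0.037,-0.001,-0.096,0,0,0,0,-0.132,-0.001,-0.096,0,0,0,0,-0.263,-0.001,-0.096,0,0,0,0,-0.405,-0.001,-0.096,0,0,0,0,-0.535,-0.002,-0.096,0,0,0,0,-0.63,-0.002,-0.096,0,0,0,0,-0.667,-0.002,-0.096,0,0,0,0,-0.667,-0.002,-0.096,0])

```text
time: 54.78
position: [428.5, 106.6, 241.7]
orientation: [3.13, 0.208, 0.0]
wrist_force: [0.4, 0.7, -2.1]
finger_gap: 29.6
finger_force: 30.0
```

Request:
drive_tool(commands=[0,0,0.006,-0.001,0.028,0,0,0,0,0.022,-0.003,0.104,0,0,0,0,0.046,-0.007,0.216,0,0,0,0,0.075,-0.011,0.352,0,0,0,0,0.107,-0.016,0.5,0,0,0,0,0.138,-0.021,0.649,0,0,0,0,0.167,-0.025,0.785,0,0,0,0,0.191,-0.029,0.897,0,0,0,0,0.207,-0.031,0.973,0,0,0,0,0.213,-0.032,1,0,0,0,0,0.213,-0.032,1,0,0,0,0,0.213,-0.032,1,0,0])

```text
time: 55.78
position: [456.7, -140.4, 241.8]
orientation: [3.141, 0.036, -0.001]
wrist_force: [-0.1, 0.7, -1.1]
finger_gap: 29.6
finger_force: 30.0
```

Request:
drive_tool(commands=[0,0,0,0,0.003,0,0,0,0,0,0.011,0.003,0,0,0,0,0,0.042,0.003,0,0,0,0,0,0.086,0.003,0,0,0,0,0,0.138,0.003,0,0,0,0,0,0.194,0.003,0,0,0,0,0,0.246,0.003,0,0,0,0,0,0.29,0.003,0,0,0,0,0,0.321,0.003,0,0,0,0,0,0.332,0.003,0,0,0,0,0,0.332,0.003,0,0,0,0,0,0.332,0.003,0,0])

```text
time: 56.78
position: [539.1, -140.7, 242.0]
orientation: [3.14, 0.034, -0.001]
wrist_force: [-1.4, -0.8, -2.5]
finger_gap: 29.8
finger_force: 30.0
```

Request:
drive_tool(commands=[0,0,0,0,0,0.016,0,0,0,0,0,0,0.05,0,0,0,0,0,0,0.084,0,0,0,0,0,0,0.1,0,0,0,0,0,0,0.1,0,0,0,0,0,0,0.1,65,0,0,0,0,0,0.1,65,0,0,0,0,0,0.1,65,0,0,0,0,0,0.1,65,0,0,0,0,0,0.1,65,0,0,0,0,0,0.1,65])

```text
time: 57.7
position: [539.2, -140.9, 216.8]
orientation: [3.14, 0.034, -0.0]
wrist_force: [-0.2, -0.2, 0.1]
finger_gap: 55.3
finger_force: 0.0
```

Request:
drive_tool(commands=[0,0,0,0,0,-0.05,65,0,0,0,0,0,-0.15,65,0,0,0,0,0,-0.25,65,0,0,0,0,0,-0.35,65,0,0,0,-0.05,0,-0.4,65,0,0,0,-0.15,0,-0.4,65,0,0,0,-0.25,0,-0.4,65,0,0,0,-0.28,0,-0.4,65,0,0,0,-0.28,0,-0.4,65,0,0,0,-0.28,0,-0.4,65])

```text
time: 58.53
position: [469.8, -142.2, 318.0]
orientation: [3.139, 0.034, 0.003]
wrist_force: [-0.2, 0.3, -0.3]
finger_gap: 56.4
finger_force: 0.0
```

Run:
```python
from rk import *
cap('wrist');w=cap('wrist')
for t in tabs(w,440,700,60,200)+tabs(w,440,700,-200,-80): print(t)
c=cap('top');rack(cloud(c),c['range_z']>0);P=cloud(c)
q=P[(P[...,2]>185)&(P[...,2]<205)&(abs(P[...,0]-468)<40)&(abs(P[...,1]-332)<60)];print('red top',len(q),q.mean(0) if len(q) else '')
s=cap('scene');cv2.imwrite('pics/end.png',np.hstack([cv2.resize(c['image'][120:310,170:480],(440,270)),cv2.resize(s['image'][120:320,160:480],(432,270))])[:,:760][:,:,::-1])
for l in ['tape_mid','driver_grip','spanner_grip','jar_mid']: print(l,find(c,l,1))
print(arm.get_obs()['time'],arm.get_obs()['position'])
```

```text
(550, [620.6, -140.3], [9.7, 30.3], 1.1, np.float64(255.7))
(642, [579.4, -140.6], [10.4, 30.0], 1.4, np.float64(255.5))
(570, [537.9, -140.8], [9.3, 30.1], 1.3, np.float64(255.5))
rack 533 ((466.1981506347656, 332.99578857421875), (48.16010284423828, 132.73641967773438), 14.113216400146484)
(array([ 0,  0, 37, 71, 65, 63, 24, 25,  7,  8, 10, 47, 72, 70, 34,  0,  0]), array([-34, -30, -26, -22, -18, -14, -10,  -6,  -2,   2,   6,  10,  14,
        18,  22,  26,  30,  34]))
red top 55 [467.11760179 331.27807404 193.08057665]
tape_mid [(0.76, [378.0, 42.0, 23.0])]
driver_grip [(0.55, [560.0, 9.0, 23.0])]
spanner_grip [(0.7, [366.0, -159.0, 7.0])]
jar_mid [(0.9, [737.0, -261.0, 102.0])]
58.9333 [ 469.62770741 -142.06879658  316.80297162]
```

View pics/end.png

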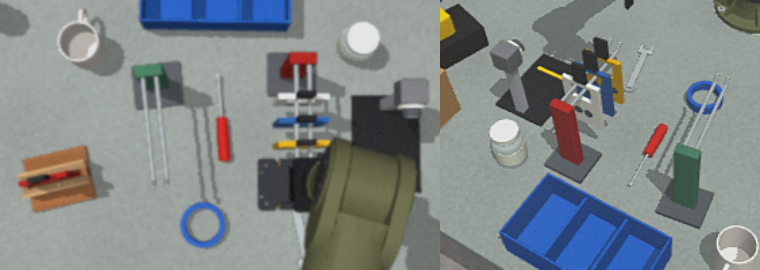

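White, blue and yellow hang on the red hook at (300,95)-(300,145). The red plate stands in the rack at (50,180), the green hook is empty, and the bystanders haven't moved. I'm handing the job in.

```bash
python3 -c "
from station import arm
print(arm.close_job())"
```

```text
the job is handed in; nothing more can be done
None
```

The job is handed in at about 59 s: the red template was held at the viewing pose for over two seconds and now stands in the rack slot, white, blue and yellow hang back on the red-upright hook, and the bench items I re-measured (tape, driver, spanner, jar) were where they started to within about 10 mm; no score came back.

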